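Pack the battery case and set the kit tag

TASK

Pack the batteries from the bench into the case insert, one per pocket and fully down on the pocket floor: charged packs (green cap) with the cap up, spent packs (red cap) with the cap down and the brass contacts up. Then hook the yellow kit tag over the white end of the rail and slide it along the rail, without lifting it off again, until its middle is level with the green pointer. Leave the tape, glue and mug where they are.

Things in the scene. Friction and masses are not known exactly. Their poses are not given: they have to be found in the camera images.
- green_a: Charged battery pack, a block 48 x 48 mm and 42 mm from contact face to cap face, 0.2 kg, may be absent: black body, green cap end (12 mm thick) at +z, three brass contact strips on the opposite face at -z. Origin at the middle of the block. It starts lying on one of its 48 x 42 mm sides, cap to the left or right (48 mm tall then)
- green_b: Charged battery pack, a block 48 x 48 mm and 42 mm from contact face to cap face, 0.2 kg, may be absent: black body, green cap end (12 mm thick) at +z, three brass contact strips on the opposite face at -z. Origin at the middle of the block. It starts lying on one of its 48 x 42 mm sides, cap to the left or right (48 mm tall then)
- red_a: Spent battery pack, a block 48 x 48 mm and 42 mm from contact face to cap face, 0.2 kg, may be absent: black body, red cap end (12 mm thick) at +z, three brass contact strips on the opposite face at -z. Origin at the middle of the block. It starts lying on one of its 48 x 42 mm sides, cap to the left or right (48 mm tall then)
- red_b: Spent battery pack, a block 48 x 48 mm and 42 mm from contact face to cap face, 0.2 kg, may be absent: black body, red cap end (12 mm thick) at +z, three brass contact strips on the opposite face at -z. Origin at the middle of the block. It starts lying on one of its 48 x 42 mm sides, cap to the left or right (48 mm tall then)
- red_c: Spent battery pack, a block 48 x 48 mm and 42 mm from contact face to cap face, 0.2 kg, may be absent: black body, red cap end (12 mm thick) at +z, three brass contact strips on the opposite face at -z. Origin at the middle of the block. It starts standing on its contacts, cap up, so it must be turned over
- tray: Grey case insert in a wooden frame, fixed, 100 x 382 mm, 16 mm high (frame 18 mm), with four square pockets in a row along its y, 98 mm apart. Origin at the centre of its underside
- pocket0 (a point): Centre of the floor of pocket 0 in the tray (53 x 53 mm, 8 mm deep, floor 8 mm above the bench); axes as the tray, pocket 0 at its -y end
- pocket1 (a point): Centre of the floor of pocket 1 in the tray (53 x 53 mm, 8 mm deep, floor 8 mm above the bench); axes as the tray, pocket 0 at its -y end
- pocket2 (a point): Centre of the floor of pocket 2 in the tray (53 x 53 mm, 8 mm deep, floor 8 mm above the bench); axes as the tray, pocket 0 at its -y end
- pocket3 (a point): Centre of the floor of pocket 3 in the tray (53 x 53 mm, 8 mm deep, floor 8 mm above the bench); axes as the tray, pocket 0 at its -y end
- rail: Round steel rail, 12 mm diameter, along its own y, 270 mm long, axis 150 mm above the bench, on a 14 x 12 mm post at each end; fixed. The 75 mm at its -y end (next to the post, y from -122 to -47 mm) are painted white: the loading end. Origin on the bench below the middle of the rail
- rail_load (a point): Point on the rail's axis in the middle of the white loading end (rail y = -80 mm); axes as the rail
- green_pointer: Fixed slim post, 135 mm high, beside the rail on its +x side (48 mm from the rail's axis), with a green arrow head that points at the rail; origin at its foot, axes about parallel to the rail's. Its y place along the rail is the mark
- red_pointer: As the green pointer, but red; the two may stand either way round, 60 mm or more apart
- tag: Yellow upside-down U, 0.12 kg: two plates 5 mm thick (46 mm along y, 70 mm high) 18 mm apart in x; crown on top 28 x 46 x 8 mm (z 70-78); black grip tab above, 12 (x) by 30 mm (y), z 78-110. Origin: centre of its underside; starts upright on the bench. Hung, the crown's underside rests on the bar (origin 86 mm above the bench), its y along the rail, either way round
- tape_roll: Blue roll of tape lying flat, 84 mm diameter, 24 mm high: leave alone; origin under its centre
- glue_bottle: Amber glue bottle with orange cap, 56 mm diameter, 130 mm high: leave alone; origin under its centre
- mug: White mug, 76 mm diameter, 85 mm high: leave alone; origin under its centre

How it is judged:
By the outcome, as a careful person would: the job done as asked, in the order asked, and still so for the second after the job is handed in, with the robot touching nothing.
Of green_a, green_b, red_a, red_b, red_c only 3 to 4 are there at a start; the rules pass over those that are not, and their reading is None.
At some moment in a run one of green_a, green_b, red_a, red_b, red_c may be knocked a few centimetres aside while the robot is not near it.
It also fails if it takes over 210 s, if anything falls off the work surface, if the arm or the gripper's body presses on something with over 40 N, if the wrist force passes 120 N, or if a joint passes its speed limit or range.

ROBOT

A 6-joint arm with a two-finger parallel gripper is mounted at the origin on the work surface. World frame = base frame: x ahead of the robot, y to its left, z up, the work surface at z = 0. Lengths are in m, angles in rad, forces in N, time in s.
With the tool pointing down it reaches from about 0.3 to 0.85 m from the base axis. Payload 4.2 kg.
Tool frame: the origin (TCP) lies at the very end of the fingers, on their centre line; the grasp point (between the pads) lies manip.grip_depth behind it (manip.grip_depth is the distance from the TCP to the grasp point, in m); z points along the fingers, y is the line along which they close (so a half turn about z gives the same grasp; the last joint's range is limited). The gripper opens to 91 mm and grips with 3 to 60 N. Pads are 32 mm wide; open, the fingers measure 118 mm over their backs; the gripper's body (76 mm by 178 mm) begins 60 mm behind the grasp point.
Start: joints at [1.105, 0.32, 1.565, -0, 1.257, -0.02], TCP at [0.248, 0.519, 0.214] pointing down, gripper open.
Joint ranges: [-3.11, 3.11], [-0.84, 2.01], [0.21, 2.61], [-1.34, 4.49], [0.05, 2.63], [-2.56, 2.56]. Speed limits (rad/s): [2.57, 2.57, 3.14, 3.14, 3.14, 3.14].

INTERFACE

Orientations are given as a rotation vector (axis times angle).
In Python, from workcell import status, vision, job, manip gives the robot as it stands.
- The arm moves only by the tool drive_tool, never from a script. Its arguments are lists of equal length, an entry for each row: "claw": the opening, from -1 (shut) to 1 (fully open); "translation": the shift along the tool's x, y, z in cm, a list of three; "spin": the turn about the tool's z in degrees. In form: {"claw": [claw, ...], "translation": [[x, y, z], ...], "spin": [spin, ...]}. A call has exactly 5 rows; each row shifts and turns the commanded pose from where the row before left it, along the tool's axes as they then stand; what a row does not reach is not made up. A row lasts 1/10 s, in which the tool goes at most 50 mm and 8.59 degrees, less where a joint would pass 70% of its speed; a pose out of reach is approached as far as the arm can. A call is refused whole if a number of a shift passes 5 or a number of a turn 8.59, either way. A call with a gripper value outside its range is refused whole. The fingers move at their own pace and stop on an object; "force" is the grip in N (left out, the last holds). Time passes only in rows, so rows that do not move let the fingers close, or fill a call up. It gives the time, the measured TCP pose, the force, the opening and the grip force at its end, in the units of the state.
- status.read_state(): the state, without advancing time (a new reading comes with each control period).
- vision.grab_frame(name): name is "scene" or "top" or "wrist"; returns a dict with "frame" (420x560x3 uint8, blue, green, red), "fx", "fy", "cx", "cy" (pixels), "R" (3x3) and "t" (3): a world point X has camera coordinates R X + t; the wrist camera has in their place "tool_from_camera" (4x4, takes a point from camera to tool coordinates, whose origin is the TCP and whose axes are the flange's). Camera axes: x right, y down, z forward; pixel columns grow to the right and rows downward; lengths in m; the calibration is good to about 2 mm. A picture is of the moment at which its call begins: read the wrist's pose just before it. There is no depth.
- job.sign_off(): hands the job in; it is judged then, once.
The state is a dict: "clock": time; "qpos": joint angles; "dq": joint speeds; "joint_torque": joint torques, N m; "tcp_pos": TCP position; "orientation": TCP orientation; "contact_force": force on the tool from outside, world axes, zero at the start; "wrist_torque": the same for the moment, N m; "opening": finger opening in m; "grip_force": force on a finger pad.
Only numpy, scipy, OpenCV 4.12 (cv2) and the standard library are available. Lean on these libraries where they do the work, as an engineer would, in place of code of your own. Each camera call takes 0.05 s, during which the arm holds its last target. There are 200 camera calls.

## Working session

There is one attempt and no reset: what is moved stays moved. The work goes in short steps, Python scripts to look and compute and a tool call to move; the robot and the scene stay as the last step left them, time stands still between calls to the robot, and variables do not carry over. Pictures are saved under pics/ and viewed, at most 14 in all, crops included, and the job is handed in when it is done.

Besides the shell and the picture viewer there is one more tool, called after "Request:" as name(argument=value, ...) on one line, values as JSON. drive_tool: Moves the arm, as the interface text tells. Its arguments: {"type":"object","properties":{"claw":{"type":"array"},"translation":{"type":"array"},"spin":{"type":"array"},"force":{"type":"number"}},"required":["claw","translation","spin"]}

```bash
ls; mkdir -p pics; python3 - <<'E'
from workcell import status, vision, job, manip
import cv2,numpy as np
print(status.read_state()); print([ (a,getattr(manip,a)) for a in dir(manip) if a[0]!='_'])
for n in ("scene","top"):
    f=vision.grab_frame(n); cv2.imwrite(f"pics/{n}0.png",f["frame"]); print({k:np.round(v,4).tolist() for k,v in f.items() if k!="frame"})
    np.savez(f"{n}0.npz",**f)
f=vision.grab_frame("wrist"); print({k:np.round(v,4).tolist() for k,v in f.items() if k!="frame"})
E
```

```text
pics
{'clock': 0.0, 'qpos': array([ 1.10501076e+00,  3.20301764e-01,  1.56565736e+00, -4.06579005e-05,
        1.25742253e+00, -1.99878146e-02]), 'dq': array([-0.00111802, -0.00023081, -0.00021495, -0.00106766, -0.00017651,
        0.00057873]), 'joint_torque': array([ 7.74840373e-04, -4.12462807e+01, -2.31967646e+01,  7.26640876e-02,
        4.57542110e-02, -1.58470480e-04]), 'tcp_pos': array([0.2477047 , 0.5183492 , 0.21312305]), 'orientation': array([-6.94366938e-01, -3.06349212e+00,  2.74193711e-03]), 'contact_force': array([ 0.13622001, -0.5987677 , -0.10845439]), 'wrist_torque': array([-0.02958823, -0.02278661, -0.01478038]), 'grip_force': 0.0, 'opening': 0.09118472323293532}
[('PlanningError', <class 'workcell.PlanningError'>), ('grip_depth', 0.0188)]
{'fx': 419.1753, 'fy': 419.1753, 'cx': 275.6671, 'cy': 217.0958, 'R': [[0.8708, 0.4911, 0.0232], [0.3197, -0.5297, -0.7856], [-0.3735, 0.6915, -0.6183]], 't': [-0.5288, -0.128, 1.3743]}
{'fx': 512.0433, 'fy': 512.0433, 'cx': 288.6564, 'cy': 215.7183, 'R': [[-0.0194, -0.9998, 0.0048], [-0.9931, 0.0187, -0.1157], [0.1156, -0.007, -0.9933]], 't': [-0.0027, 0.626, 1.2822]}
{'fx': 302.5389, 'fy': 302.5389, 'cx': 275.2439, 'cy': 211.3487, 'tool_from_camera': [[-0.0003, -0.9601, -0.2797, 0.0803], [1.0, -0.0006, 0.0008, 0.0016], [-0.0009, -0.2797, 0.9601, -0.1697], [0.0, 0.0, 0.0, 1.0]]}
```

View pics/scene0.png

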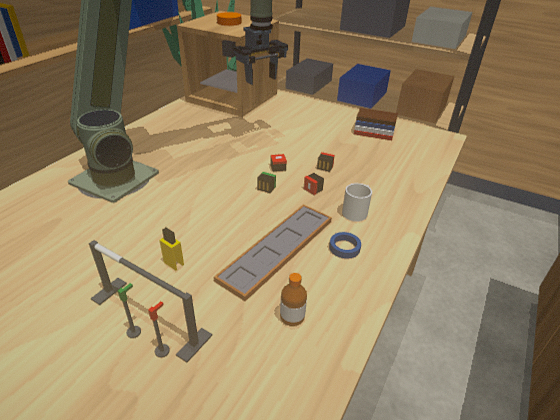

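View pics/top0.png

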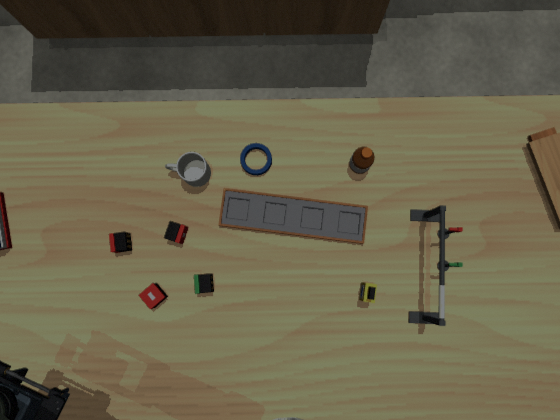

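The scene image shows three red packs, at (279,162), (326,161) and (314,184), and one green pack at (266,182). The tag is at (172,250) and the rail's white end at (105,252). In the top image the packs are red at (120,242), red at (176,232), red cap-up at (153,295) and green lying at (204,283). The tray runs from (222,208) to (366,225), the tag is at (368,292), the rail at x≈443 with its white end at the bottom, the green pointer at (445,265) and the red pointer at (445,232).

```bash
cat > h.py <<'E'
from workcell import status, vision, job, manip
import cv2,numpy as np
from scipy.spatial.transform import Rotation as Ro
def cam(n):
    s=status.read_state(); f=vision.grab_frame(n)
    if n=="wrist":
        Rt=Ro.from_rotvec(s['orientation']).as_matrix(); T=f["tool_from_camera"]
        Rc=Rt@T[:3,:3]; c=Rt@T[:3,3]+s['tcp_pos']
        f["R"]=Rc.T; f["t"]=-Rc.T@c
    return f
def plane(f,px,z):
    px=np.atleast_2d(np.asarray(px,float))
    d=np.c_[(px[:,0]-f["cx"])/f["fx"],(px[:,1]-f["cy"])/f["fy"],np.ones(len(px))]@f["R"]
    c=-f["R"].T@f["t"]
    return (c+d*((z-c[2])/d[:,2])[:,None])
def proj(f,X):
    p=np.atleast_2d(X)@f["R"].T+f["t"]; return np.c_[f["fx"]*p[:,0]/p[:,2]+f["cx"],f["fy"]*p[:,1]/p[:,2]+f["cy"]]
def tool():
    s=status.read_state(); R=Ro.from_rotvec(s['orientation']).as_matrix()
    return s,R
def go(x,y,z,yaw=None):
    """yaw: desired world direction (deg) of tool y, mod 180. prints spin (deg) and shift (cm) in tool axes after the spin"""
    s,R=tool(); cur=np.degrees(np.arctan2(R[1,1],R[0,1])); sp=0
    if yaw is not None: sp=-((yaw-cur+90)%180-90)   # tool z down: +spin = -world yaw
    R2=R@Ro.from_euler('z',sp,degrees=True).as_matrix()
    d=R2.T@(np.array([x,y,z])-s['tcp_pos'])*100
    print(f"t={s['clock']:.1f} q6={s['qpos'][5]:.2f} ycur={cur:.1f} spin={sp:.1f} alt={sp-np.sign(sp)*180:.1f} shift={np.round(d,2)}")
    return sp,d
def hsvmask(f,col):
    h=cv2.cvtColor(f["frame"],cv2.COLOR_BGR2HSV); H,S,V=cv2.split(h)
    if col=="red": m=((H<6)|(H>174))&(S>150)&(V>70)
    elif col=="green": m=(H>45)&(H<85)&(S>100)&(V>40)
    elif col=="yellow": m=(H>22)&(H<35)&(S>170)&(V>90)
    elif col=="black": m=(V<55)
    elif col=="brass": m=(H>12)&(H<35)&(S>80)&(V>60)
    return m.astype(np.uint8)*255
def blobs(m,amin=30):
    n,l,st,c=cv2.connectedComponentsWithStats(m)
    return [(st[i],c[i],l==i) for i in range(1,n) if st[i,4]>=amin]
E
python3 - <<'E'
from h import *
f=cam("top")
for n,px,z in [("redA",(120,242),.048),("redB",(176,232),.048),("redC",(153,295),.042),("green",(204,283),.048),("tag",(370,292),.11),("gptr",(445,265),.0)]:
    print(n,plane(f,px,z)[0].round(3))
for n,px,z in [("tray",[(220,228),(225,190),(366,205),(363,243)],.018),("rail",[(443,210),(442,322)],.15),("gp",[(460,265)],.135),("rp",[(460,230)],.135)]:
    print(n,plane(f,px,z).round(3).tolist())
for c in ("red","green","yellow"):
    for st,ce,_ in blobs(hsvmask(f,c),15): print(c,st,ce.round(1))
g,d=go(.42,.30,.30)
cv2.imwrite("pics/t1.png",cv2.resize(f["frame"][180:340,90:390],None,fx=2.6,fy=2.6,interpolation=cv2.INTER_CUBIC))
s,R=tool(); print(R.round(2))
E
```

```text
redA [0.565 0.414 0.048]
redB [0.588 0.272 0.048]
redC [0.431 0.33  0.042]
green [0.458 0.201 0.048]
tag [ 0.43  -0.205  0.11 ]
gptr [ 0.492 -0.422  0.   ]
tray [[0.599, 0.164, 0.018], [0.699, 0.151, 0.018], [0.652, -0.218, 0.018], [0.553, -0.206, 0.018]]
rail [[0.619, -0.378, 0.15], [0.36, -0.362, 0.15]]
gp [[0.49, -0.416, 0.135]]
rp [[0.572, -0.421, 0.135]]
red [  0 196   9  51  77] [  3.5 222.4]
red [175 225  10  18  82] [179.5 233.2]
red [449 228  13   4  36] [455.7 229. ]
red [109 234   6  18  76] [111.7 242.4]
red [139 284  26  25 306] [151.4 295.7]
green [449 263  13   4  42] [455.7 264.4]
green [194 275   6  19  81] [196.5 283.6]
t=0.2 q6=-0.02 ycur=64.5 spin=0.0 alt=0.0 shift=[-24.96 -12.3   -8.64]
[[-0.9   0.43 -0.  ]
 [ 0.43  0.9  -0.  ]
 [ 0.   -0.   -1.  ]]
```

View pics/t1.png

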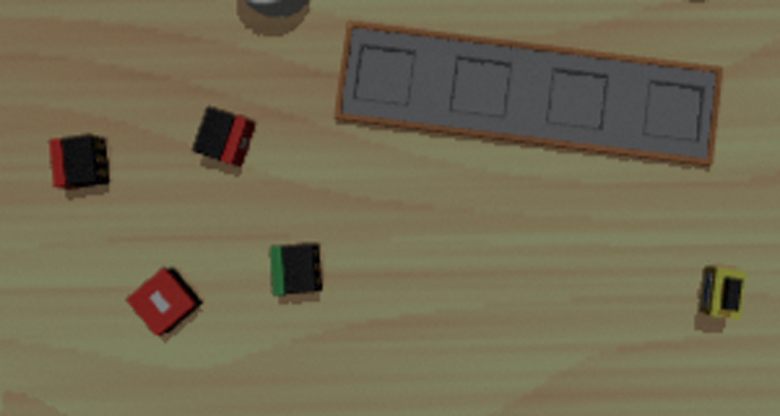

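The crop (2.6x, offset 90,180) shows the green pack at (297,270) with its cap to the left (+y). Red A is at (80,162) with its cap left, red B at (225,138) with its cap right, red C at (165,300) with its cap up, and the tag at (722,290). I start with the green pack.

```bash
python3 - <<'E'
from h import *
go(.458,.201,.20,0)
E
```

```text
t=0.2 q6=-0.02 ycur=64.5 spin=64.5 alt=-115.5 shift=[-31.75  21.02   1.37]
```

Request:
drive_tool(claw=[1,1,1,1,1], translation=[[0,0,0],[0,0,0],[0,0,0],[0,0,0],[0,0,0]], spin=[8.1,8.1,8.1,8.1,8.1])

```text
clock: 0.7
tcp_pos: [0.2479, 0.5187, 0.2137]
orientation: [1.72, 2.629, -0.001]
contact_force: [-0.5, 0.1, 0.8]
opening: 0.0912
grip_force: 0.0
```

Request:
drive_tool(claw=[1,1,1,1,1], translation=[[0,0,0],[0,0,0],[0,0,0],[-3.2,2.1,0],[-3.2,2.1,0]], spin=[8,8,8,0,0])

```text
clock: 1.2
tcp_pos: [0.2898, 0.4544, 0.2135]
orientation: [2.22, 2.223, -0.001]
contact_force: [0.4, -0.2, -0.0]
opening: 0.0915
grip_force: 0.0
```

Request:
drive_tool(claw=[1,1,1,1,1], translation=[[-3.2,2.1,0],[-3.2,2.1,0],[-3.2,2.1,0],[-3.2,2.1,0],[-3.2,2.1,0]], spin=[0,0,0,0,0])

```text
clock: 1.7
tcp_pos: [0.3953, 0.2933, 0.2139]
orientation: [2.222, 2.221, 0.0]
contact_force: [-0.2, 0.5, 0.9]
opening: 0.0911
grip_force: 0.0
```

Request:
drive_tool(claw=[1,1,1,1,1], translation=[[-3.2,2.1,0],[-3.2,2.1,0],[-3.2,2.1,1.4],[0,0,0],[0,0,0]], spin=[0,0,0,0,0])

```text
clock: 2.2
tcp_pos: [0.4576, 0.1981, 0.1995]
orientation: [-2.224, -2.217, 0.001]
contact_force: [-0.9, 1.3, -0.2]
opening: 0.0912
grip_force: 0.0
```

```bash
python3 - <<'E'
from h import *
f=cam("wrist"); cv2.imwrite("pics/w1.png",f["frame"]); np.savez("w1.npz",**f)
s,R=tool(); print(s['tcp_pos'],R.round(3).tolist(),s['qpos'].round(2))
E
```

```text
[0.45742694 0.19887636 0.19989768] [[0.001, 1.0, -0.001], [1.0, -0.001, 0.0], [0.0, -0.001, -1.0]] [0.39 0.21 1.75 0.   1.18 0.39]
```

View pics/w1.png

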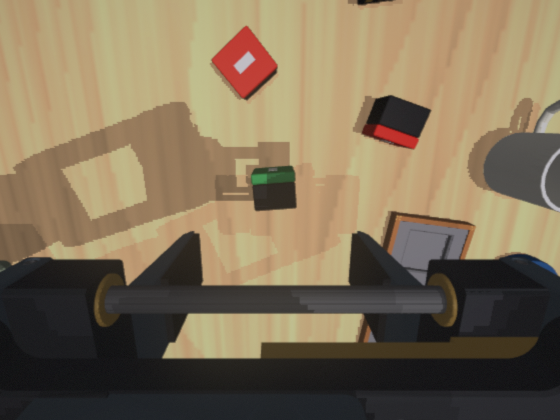

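The wrist picture shows the green pack spanning (252..296, 167..211), cap edge toward image top (+y), with red C at (245,62) and red B at (397,122). I'll fit a box silhouette to get exact poses.

```bash
cat >> h.py <<'E'
from scipy.optimize import minimize
def fitbox(f,x,y,yaw,dims,col,zb=0.0,show=None):
    """dims: size along box x(yaw dir), y, z(height). silhouette fit -> x,y,yaw(deg), IoU"""
    m=cv2.bitwise_or(hsvmask(f,col),hsvmask(f,"black"))
    c=np.array([[i,j,k] for i in(-.5,.5) for j in (-.5,.5) for k in (0,1)])*dims+[0,0,zb]
    def hull(p):
        a=np.radians(p[2]); Rz=np.array([[np.cos(a),-np.sin(a),0],[np.sin(a),np.cos(a),0],[0,0,1]])
        return cv2.convexHull((proj(f,c@Rz.T+[p[0]/100,p[1]/100,0])*16).astype(np.int32))
    h0=hull([x*100,y*100,yaw])//16; x0,y0=h0.reshape(-1,2).min(0)-14; x1,y1=h0.reshape(-1,2).max(0)+14
    roi=np.zeros_like(m); roi[max(y0,0):y1,max(x0,0):x1]=255; m=cv2.bitwise_and(m,roi)
    bl=blobs(cv2.morphologyEx(m,cv2.MORPH_CLOSE,np.ones((5,5),np.uint8)),20)
    if not bl: return None
    m=max(bl,key=lambda b:b[0][4])[2].astype(np.uint8)*255
    def cost(p):
        r=np.zeros_like(m); cv2.fillConvexPoly(r,hull(p),255,lineType=cv2.LINE_AA,shift=4)
        return np.abs(r.astype(int)-m).sum()/255/max((m>0).sum(),1)
    p=np.array([x*100,y*100,yaw])
    for st in (1.0,.4,.15):
        p=minimize(cost,p,method="Nelder-Mead",options=dict(initial_simplex=np.array([p,p+[st,0,0],p+[0,st,0],p+[0,0,8*st]]))).x
    return p[0]/100,p[1]/100,p[2],cost(p)
LIE=(.042,.048,.048); STAND=(.048,.048,.042)  # LIE: box x = cap axis
def capdir(f,x,y,yaw,col,z=.048):
    """+1 if cap lies towards +yaw direction"""
    a=np.radians(yaw); d=np.array([np.cos(a),np.sin(a)])*.015; M=hsvmask(f,col); s=[]
    for k in(1,-1):
        u=proj(f,[x+k*d[0],y+k*d[1],z])[0].astype(int); s.append(int(M[u[1]-3:u[1]+4,u[0]-3:u[0]+4].sum()))
    return 1 if s[0]>s[1] else -1
E
python3 - <<'E'
from h import *
f=dict(np.load("w1.npz"))
g=cam("wrist")
r=fitbox(g,.458,.201,90,LIE,"green"); print(r,capdir(g,*r[:3],"green"))
r=fitbox(g,.588,.272,-110,LIE,"red"); print("B",r,capdir(g,*r[:3],"red"))
r=fitbox(g,.431,.33,45,STAND,"red"); print("C",r)
t=cam("top"); 
for n,a,yw,d,c in[("g",(.458,.201),90,LIE,"green"),("B",(.588,.272),-110,LIE,"red"),("A",(.565,.414),90,LIE,"red"),("C",(.431,.33),45,STAND,"red")]: print("top",n,fitbox(t,*a,yw,d,c))
E
```

```text
(np.float64(0.45584843301362965), np.float64(0.20757749278296983), np.float64(106.15681869962069), np.float64(0.4023323298890787)) 1
B (np.float64(0.5852878075498552), np.float64(0.27977726327825103), np.float64(-102.4150275723709), np.float64(0.18445536613252786)) 1
C (np.float64(0.42703816951395873), np.float64(0.33587595909211687), np.float64(40.86095929973514), np.float64(0.2796343077108144))
top g (np.float64(0.4590850787217423), np.float64(0.2225189324208799), np.float64(57.98018675441162), np.float64(0.6161482305733987))
top B (np.float64(0.5604705762853066), np.float64(0.2740929021285372), np.float64(-73.20456356567507), np.float64(0.5564093621638379))
top A (np.float64(0.5673972015774503), np.float64(0.4206620089548197), np.float64(86.94123333758068), np.float64(0.22362648029508833))
top C (np.float64(0.5492346139395236), np.float64(0.03366043444348609), np.float64(133.94331711127342), np.float64(1.6316650252186111))
```

```bash
python3 - <<'E'
from h import *
f=dict(np.load("w1.npz")); h=cv2.cvtColor(f["frame"],cv2.COLOR_BGR2HSV)
for n,u,v in [("body",275,198),("greentop",275,180),("greenface",262,171),("shadow",235,185),("shadow2",310,190),("redtop",230,65),("Bbody",400,108),("Bred",385,132),("bredd",395,143),("wood",330,100)]: print(n,h[v-1:v+2,u-1:u+2].reshape(-1,3).mean(0).round(),h[v,u])
m=cv2.bitwise_or(hsvmask(f,"green"),hsvmask(f,"black")); print([ (b[0].tolist()) for b in blobs(m[150:230,230:320].copy(),5)])
t=dict(np.load("top0.npz")); h=cv2.cvtColor(t["frame"],cv2.COLOR_BGR2HSV)
for n,u,v in [("body",205,283),("green",196,283),("sh",200,296),("redC",145,295),("Csh",165,308),("wood",250,280),("capA",111,242)]: print("t",n,h[v,u])
E
```

```text
body [16. 71. 49.] [16 68 49]
greentop [ 58. 101.  82.] [ 58 103  82]
greenface [49. 92. 62.] [48 92 61]
shadow [ 16.  98. 140.] [ 16 100 135]
shadow2 [ 15. 101. 192.] [ 15 101 192]
redtop [  2. 183. 192.] [  2 184 191]
Bbody [143.  12.  42.] [165  12  43]
Bred [  1. 196. 193.] [  1 197 192]
bredd [  2. 187. 108.] [  1 189  89]
wood [ 21.  84. 193.] [ 21  85 193]
[[21, 21, 44, 39, 1263]]
t body [150  24  21]
t green [ 66 143  91]
t sh [16 99 95]
t redC [  1 199 118]
t Csh [ 29  67 125]
t wood [ 31  65 126]
t capA [  1 199 119]
```

```bash
sed -i 's/(H>45)&(H<85)&(S>100)&(V>40)/(H>40)\&(H<90)\&(S>75)\&(V>35)/' h.py; python3 - <<'E'
from h import *
g=cam("wrist"); im=g["frame"].copy()
for x,y,yaw,dims,col in [(.458,.201,90,LIE,"green"),(.588,.272,-110,LIE,"red"),(.431,.33,45,STAND,"red")]:
    r=fitbox(g,x,y,yaw,dims,col); print(r)
    c=np.array([[i,j,k] for i in(-.5,.5) for j in (-.5,.5) for k in (0,1)])*dims
    Rz=Ro.from_euler('z',r[2],degrees=True).as_matrix()
    for u in proj(g,c@Rz.T+[r[0],r[1],0]): cv2.circle(im,tuple(int(v) for v in u),2,(255,0,0),-1)
    m=cv2.bitwise_or(hsvmask(g,col),hsvmask(g,"black")); im[m>0]=im[m>0]//2+np.array([0,90,90],np.uint8)
    print(proj(g,[x,y,0]),proj(g,[x,y,dims[2]]))
print(proj(g,status.read_state()['tcp_pos']))
cv2.imwrite("pics/w2.png",cv2.resize(im[10:230,190:450],None,fx=2.5,fy=2.5))
E
```

```text
(np.float64(0.45580609079694384), np.float64(0.20977831540066297), np.float64(96.840496399177), np.float64(0.28398837137378613))
[[275.89131664 190.08205076]] [[276.00718581 199.3244595 ]]
(np.float64(0.5854751067654778), np.float64(0.2796592215505085), np.float64(-101.88735193011803), np.float64(0.1869063276340786))
[[385.84665074 131.26353891]] [[402.23023358 132.39149051]]
(np.float64(0.4270396162482723), np.float64(0.3359613311509097), np.float64(40.8768146800695), np.float64(0.2791479956139215))
[[252.07041385  78.11309882]] [[248.99232725  72.01754598]]
[[275.64802913 261.11202776]]
```

View pics/w2.png

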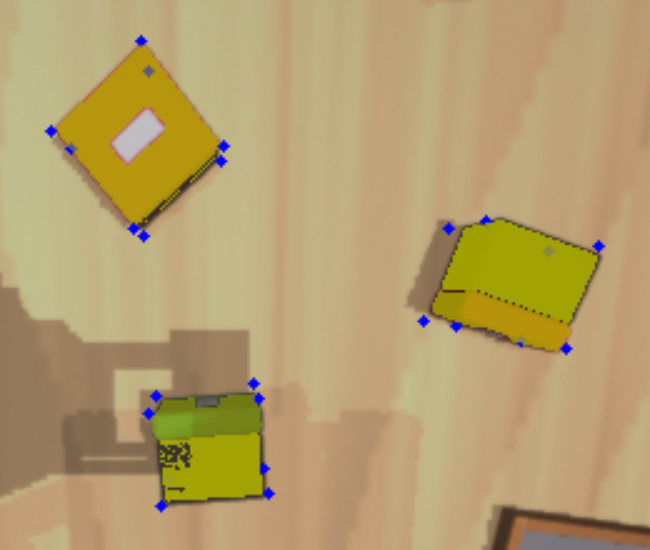

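```bash
python3 - <<'E'
s=open('h.py').read()
s=s.replace('''[2].astype(np.uint8)*255
    def cost''','''[2].astype(np.uint8)*255
    cs=cv2.findContours(m,cv2.RETR_EXTERNAL,cv2.CHAIN_APPROX_NONE)[0]; cv2.fillConvexPoly(m,cv2.convexHull(max(cs,key=cv2.contourArea)),255)
    def cost''')
s=s.replace('''    p=np.array([x*100,y*100,yaw])
    for st in (1.0,.4,.15):
        p=''','''    best=None
    for dy in (-24,-12,0,12,24):
      p=np.array([x*100,y*100,yaw+dy])
      for st in (1.0,.4,.15):
        p=''').replace("    return p[0]/100,p[1]/100,p[2],cost(p)","      if best is None or cost(p)<cost(best): best=p\n    p=best\n    return tuple(float(v) for v in (p[0]/100,p[1]/100,p[2],cost(p)))")
s=s.replace('m=(V<55)','m=(V<62)')
open('h.py','w').write(s)
E
python3 - <<'E'
from h import *
g=cam("wrist")
for x,y,yaw,dims,col in [(.458,.201,90,LIE,"green"),(.588,.272,-110,LIE,"red"),(.431,.33,45,STAND,"red")]:
    r=fitbox(g,x,y,yaw,dims,col); print(np.round(r,3))
r=fitbox(g,.458,.201,90,LIE,"green")
go(r[0],r[1]+.021+.008,.024,r[2]-90)
E
```

```text
[ 0.456  0.209 97.498  0.172]
[   0.585    0.28  -104.317    0.137]
[ 0.427  0.336 40.381  0.111]
t=2.5 q6=0.39 ycur=0.1 spin=-7.4 alt=172.6 shift=[ 3.8   0.33 17.63]
```

```bash
sed -i "s/    def cost(p):/    m=cv2.dilate(m,np.ones((3,3),np.uint8))\n    def cost(p):/" h.py; python3 - <<'E'
from h import *
g=cam("wrist")
for x,y,yaw,dims,col in [(.458,.201,90,LIE,"green"),(.588,.272,-110,LIE,"red"),(.431,.33,45,STAND,"red")]:
    r=fitbox(g,x,y,yaw,dims,col); print(np.round(r,3))
r=fitbox(g,.458,.201,90,LIE,"green")
# top face corner picks from w2 (scale 2.5, offset 190,10): top-edge corners of black/far end
P=plane(g,np.array([(162,502),(265,497)])/2.5+[190,10],.048); print(P, np.degrees(np.arctan2(*(P[1]-P[0])[1::-1])))
P=plane(g,np.array([(154,436),(262,432)])/2.5+[190,10],.048); print("capline",P)
E
```

```text
[4.5500e-01 2.0800e-01 9.3234e+01 7.0000e-02]
[ 5.87000e-01  2.80000e-01 -1.07469e+02  5.00000e-02]
[ 0.427  0.337 39.96   0.041]
[[0.43454714 0.18794885 0.048     ]
 [0.48013858 0.1902718  0.048     ]] 2.9167839021989392
capline [[0.43162827 0.2176273  0.048     ]
 [0.4782666  0.21940487 0.048     ]]
```

```bash
python3 - <<'E'
from h import *
u=np.array([np.cos(np.radians(93)),np.sin(np.radians(93))]); p=np.array([.455,.208])+.029*u
go(*p,.018,3)
E
```

```text
t=2.5 q6=0.39 ycur=0.1 spin=-2.9 alt=177.1 shift=[ 3.74 -0.2  18.23]
```

Request:
drive_tool(claw=[1,1,1,1,1], translation=[[3.7,-0.2,0],[0,0,4.5],[0,0,4.5],[0,0,4.6],[0,0,4.6]], spin=[-2.9,0,0,0,0], force=3)

```text
clock: 3.0
tcp_pos: [0.4557, 0.2366, 0.0169]
orientation: [2.163, 2.277, 0.003]
contact_force: [-0.1, 0.8, 0.6]
opening: 0.0915
grip_force: 0.0
```

Request:
drive_tool(claw=[-1,-1,-1,-1,-1], translation=[[0,0,0],[0,0,0],[0,0,0],[0,0,0],[0,0,0]], spin=[0,0,0,0,0])

```text
clock: 3.5
tcp_pos: [0.4569, 0.2362, 0.0199]
orientation: [2.164, 2.275, 0.006]
contact_force: [-0.2, -0.3, 0.1]
opening: 0.0536
grip_force: 0.1
```

Request:
drive_tool(claw=[-1,-1,-1,-1,-1], translation=[[0,0,0],[0,0,0],[0,0,-0.5],[0,0,-0.5],[-0.2,0,-0.5]], spin=[0,0,0,0,0])

```text
clock: 4.0
tcp_pos: [0.4558, 0.2337, 0.0332]
orientation: [-2.165, -2.276, 0.0]
contact_force: [-0.4, 0.6, -1.4]
opening: 0.0481
grip_force: 3.0
```

```bash
python3 - <<'E'
from h import *
g=cam("wrist"); s,R=tool(); print(s['tcp_pos'],s['opening'],s['grip_force'],s['contact_force'])
f=cam("scene")
cv2.imwrite("pics/w3.png",np.hstack([cv2.resize(g["frame"][100:300,150:400],(500,400)),cv2.resize(f["frame"][130:230,230:305],(300,400))]))
E
```

```text
[0.45621936 0.2335147  0.03390513] 0.04776677720575358 3.0000795051455498 [-0.04478015  0.17106017 -1.31645008]
```

View pics/w3.png

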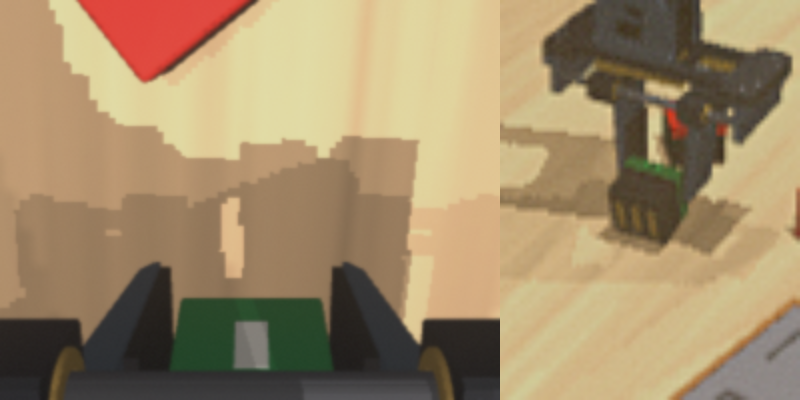

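The pack is pivoting in the grip: the scene view shows the contacts end hanging down and the cap tilting up. I'll lift higher and let it swing.

Request:
drive_tool(claw=[-1,-1,-1,-1,-1], translation=[[0,0,-1],[0,0,-1],[0,0,-1],[0,0,0],[0,0,0]], spin=[0,0,0,0,0])

```text
clock: 4.6
tcp_pos: [0.456, 0.2338, 0.0634]
orientation: [2.165, 2.276, 0.001]
contact_force: [-0.5, -0.0, -2.0]
opening: 0.048
grip_force: 3.0
```

```bash
python3 - <<'E'
from h import *
g=cam("wrist"); s,R=tool(); print(s['tcp_pos'],s['opening'],s['grip_force'],s['contact_force'])
f=cam("scene")
cv2.imwrite("pics/w4.png",np.hstack([cv2.resize(g["frame"][100:300,150:400],(500,400)),cv2.resize(f["frame"][130:230,230:305],(300,400))]))
E
```

```text
[0.45567133 0.23361959 0.06300164] 0.047794502908257715 2.999892868101597 [-0.18680064 -0.43231087 -2.0746413 ]
```

View pics/w4.png

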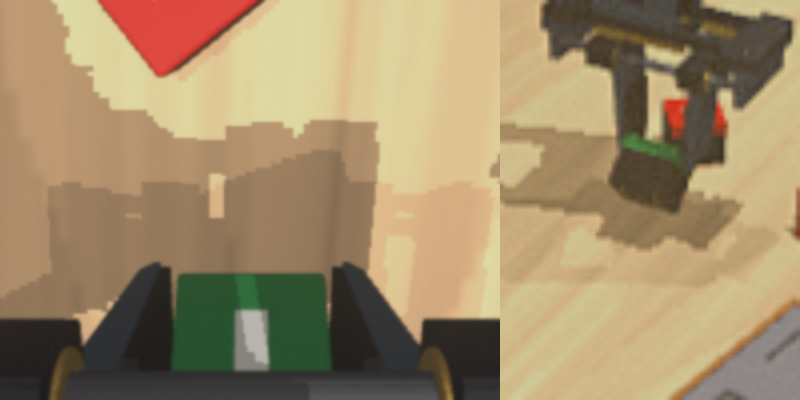

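Contacts are out of sight, so the pack hangs about 55–60° rotated. I'll lower it onto its edge, lean it over and let go.

Request:
drive_tool(claw=[-1,-1,-1,-1,-1], translation=[[0,0,1.4],[0,0,1.3],[-0.7,0,0.2],[-0.8,0,0.3],[-0.4,0,0.2]], spin=[0,0,0,0,0])

```text
clock: 5.2
tcp_pos: [0.4571, 0.2138, 0.0293]
orientation: [2.165, 2.275, 0.001]
contact_force: [-0.9, -0.0, 3.5]
opening: 0.0479
grip_force: 3.0
```

Request:
drive_tool(claw=[-1,0.6,0.6,0.6,0.6], translation=[[0,0,0],[0,0,0],[0,0,0],[0,0,-3],[2.5,0,-4]], spin=[0,0,0,0,0])

```text
clock: 5.7
tcp_pos: [0.4534, 0.2374, 0.0977]
orientation: [-2.167, -2.272, 0.011]
contact_force: [1.4, 0.3, 0.2]
opening: 0.0725
grip_force: 0.0
```

Request:
drive_tool(claw=[1,1,1,1,1], translation=[[0,0,-4],[0,0,-4],[-2.5,0,0],[-2.5,0,0],[0,0,0]], spin=[0,0,0,0,0])

```text
clock: 6.2
tcp_pos: [0.4575, 0.188, 0.1792]
orientation: [2.167, 2.274, -0.001]
contact_force: [-0.4, 0.1, 0.3]
opening: 0.0913
grip_force: 0.0
```

```bash
python3 - <<'E'
from h import *
g=cam("wrist"); s,R=tool(); print(s['tcp_pos'],s['opening'])
for c in ("green",): print([ (b[0].tolist()) for b in blobs(hsvmask(g,c))])
print(fitbox(g,.456,.195,93,STAND,"green"))
cv2.imwrite("pics/w5.png",cv2.resize(g["frame"],None,fx=.8,fy=.8))
E
```

```text
[0.45769076 0.1891616  0.17900973] 0.09141456479024655
[[253, 179, 46, 46, 1747]]
(0.45785873980903835, 0.1880883692925097, 93.40510752812587, 0.050513935395738584)
```

View pics/w5.png

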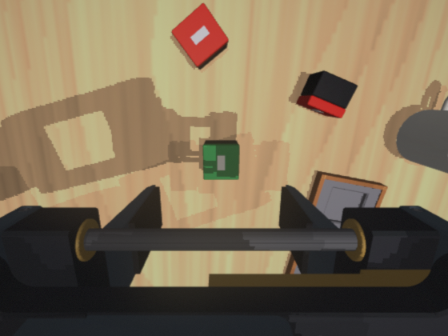

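Tipping worked: the green pack stands cap up at (.458,.188), at pixel (221,160) in this view. I'll grasp it across its middle and lift.

```bash
python3 - <<'E'
from h import *
go(.458,.188,.016,3.4)
E
```

```text
t=6.2 q6=0.32 ycur=2.8 spin=-0.6 alt=179.4 shift=[-0.12  0.03 16.3 ]
```

Request:
drive_tool(claw=[1,1,1,1,1], translation=[[-0.1,0,4],[0,0,4],[0,0,4],[0,0,4.3],[0,0,0]], spin=[-0.6,0,0,0,0], force=20)

```text
clock: 6.75
tcp_pos: [0.4537, 0.188, 0.0113]
orientation: [-2.149, -2.284, 0.017]
contact_force: [-1.0, 0.4, 1.2]
opening: 0.0914
grip_force: 0.0
```

Request:
drive_tool(claw=[-1,-1,-1,-1,-1], translation=[[0,0,0],[0,0,0],[0,0,0],[0,0,0],[0,0,0]], spin=[0,0,0,0,0])

```text
clock: 7.25
tcp_pos: [0.4586, 0.1889, 0.017]
orientation: [2.153, 2.287, 0.003]
contact_force: [0.4, 0.4, 0.3]
opening: 0.0541
grip_force: 0.0
```

Request:
drive_tool(claw=[-1,-1,-1,-1,-1], translation=[[0,0,0],[0,0,-3],[0,0,-4],[0,0,-4],[0,0,-4]], spin=[0,0,0,5.2,5.2])

```text
clock: 7.75
tcp_pos: [0.4574, 0.1884, 0.1672]
orientation: [-2.356, -2.078, 0.001]
contact_force: [1.5, -0.0, -1.9]
opening: 0.0479
grip_force: 19.9
```

Request:
drive_tool(claw=[-1,-1,-1,-1,-1], translation=[[-3.3,2.8,-1.2],[-3.3,2.8,-1.2],[-3.3,2.8,-1.2],[-3.3,2.8,-1.2],[-3.3,2.8,-1.2]], spin=[0,0,0,0,0])

```text
clock: 8.25
tcp_pos: [0.5773, 0.0064, 0.2262]
orientation: [-2.352, -2.082, 0.001]
contact_force: [1.1, 0.4, -1.7]
opening: 0.0481
grip_force: 19.9
```

Request:
drive_tool(claw=[-1,-1,-1,-1,-1], translation=[[-3.4,2.7,-1.2],[-3.3,0,0],[-3.3,0,0],[-3.3,0,0],[0,0,0]], spin=[0,0,0,0,0])

```text
clock: 8.75
tcp_pos: [0.5868, -0.1311, 0.2372]
orientation: [2.356, 2.078, -0.004]
contact_force: [-0.2, 0.7, -1.1]
opening: 0.0482
grip_force: 19.9
```

```bash
python3 - <<'E'
from h import *
g=cam("wrist"); s,R=tool(); print(s['tcp_pos'],s['opening'],s['grip_force'])
cv2.imwrite("pics/w6.png",g["frame"]); 
E
```

```text
[ 0.58714216 -0.1289      0.2372918 ] 0.047978288354332405 19.94205504655838
```

View pics/w6.png

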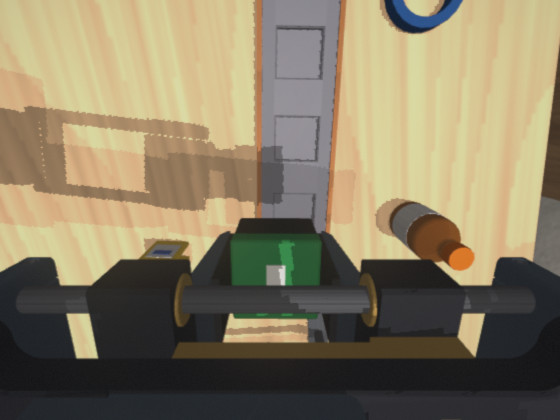

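Pockets appear at (299,53), (297,138) and (293,205), with the tray's top edge cut off by the image. I'll rectify the tray plane and locate the pocket edges numerically.

```bash
cat > tr.py <<'E'
from h import *
g=cam("wrist")
# rectified view at z=.016: u along tray axis guess (yaw 83), v across
a=np.radians(82.9); U=np.array([np.cos(a),np.sin(a),0]); V=np.array([-np.sin(a),np.cos(a),0]); C=np.array([.626,-.027,.016])
us=np.arange(-.1,.26,.0005); vs=np.arange(-.08,.08,.0005)
P=C+us[:,None,None]*U+vs[None,:,None]*V
q=proj(g,P.reshape(-1,3)).reshape(len(us),len(vs),2).astype(np.float32)
im=cv2.remap(g["frame"],q,None,cv2.INTER_LINEAR); cv2.imwrite("pics/rect.png",cv2.resize(im,(480,720)))
h=cv2.cvtColor(im,cv2.COLOR_BGR2HSV).astype(int)
grey=(h[:,:,1]<50)&(h[:,:,2]>40)&(h[:,:,2]<160)
L=[]
for i in range(0,len(us),4):
    if not(5<q[i,160,1]<195): continue
    r=grey[i]; w=np.where(r)[0]
    if len(w)>120: L.append((us[i],vs[w[0]],vs[w[-1]]))
L=np.array(L); 
l=np.polyfit(L[:,0],L[:,1],1); r=np.polyfit(L[:,0],L[:,2],1); print("edges",l.round(4),r.round(4),np.std(L[:,1]-np.polyval(l,L[:,0])),np.std(L[:,2]-np.polyval(r,L[:,0])),L[[0,-1],0])
g8=cv2.cvtColor(im,cv2.COLOR_BGR2GRAY).astype(float)
pr=g8[:,140:181].mean(1); dp=np.abs(np.gradient(cv2.GaussianBlur(pr[:,None],(1,5),0)[:,0]))
for i in range(2,len(us)-2):
    if dp[i]>1.2 and dp[i]==dp[i-2:i+3].max(): print("u",round(us[i],4),dp[i].round(1), q[i,160].round(0))
for u0 in (-.027,.022,.07,.12,.168):
    i=np.argmin(abs(us-u0)); pv=g8[max(i-8,0):i+9].mean(0); dv=np.abs(np.gradient(cv2.GaussianBlur(pv[None],(5,1),0)[0]))
    print(u0,[(round(vs[j],4),dv[j].round(1)) for j in range(2,len(vs)-2) if dv[j]>1.2 and dv[j]==dv[j-2:j+3].max()])
E
python3 tr.py
```

```text
edges [-0.0191 -0.0436] [-0.0177  0.0428] 0.00020277200726442714 0.00016988612047479803 [-0.1    0.102]
u -0.074 6.4 [296. 163.]
u -0.0705 7.9 [296. 161.]
u -0.02 8.4 [297. 119.]
u -0.0175 7.6 [297. 117.]
u 0.0235 6.0 [297.  81.]
u 0.0255 5.3 [298.  80.]
u 0.076 14.6 [298.  32.]
u 0.08 8.1 [298.  28.]
u 0.1085 40.8 [299.  -1.]
-0.027 [(np.float64(-0.0505), np.float64(9.0)), (np.float64(-0.045), np.float64(5.1)), (np.float64(-0.0425), np.float64(4.7)), (np.float64(-0.028), np.float64(8.2)), (np.float64(-0.024), np.float64(9.1)), (np.float64(0.026), np.float64(4.4)), (np.float64(0.029), np.float64(2.6)), (np.float64(0.0525), np.float64(10.5))]
0.022 [(np.float64(-0.0565), np.float64(1.5)), (np.float64(-0.051), np.float64(11.4)), (np.float64(-0.046), np.float64(4.8)), (np.float64(-0.044), np.float64(6.4)), (np.float64(-0.0295), np.float64(1.4)), (np.float64(-0.028), np.float64(1.3)), (np.float64(-0.025), np.float64(1.9)), (np.float64(0.042), np.float64(1.7)), (np.float64(0.052), np.float64(10.0)), (np.float64(0.078), np.float64(1.5))]
0.07 [(np.float64(-0.052), np.float64(12.5)), (np.float64(-0.0465), np.float64(5.4)), (np.float64(-0.0445), np.float64(5.5)), (np.float64(-0.03), np.float64(8.7)), (np.float64(-0.026), np.float64(9.7)), (np.float64(0.024), np.float64(4.9)), (np.float64(0.0265), np.float64(3.7)), (np.float64(0.041), np.float64(1.4)), (np.float64(0.051), np.float64(9.5))]
0.12 []
0.168 []
```

View pics/rect.png

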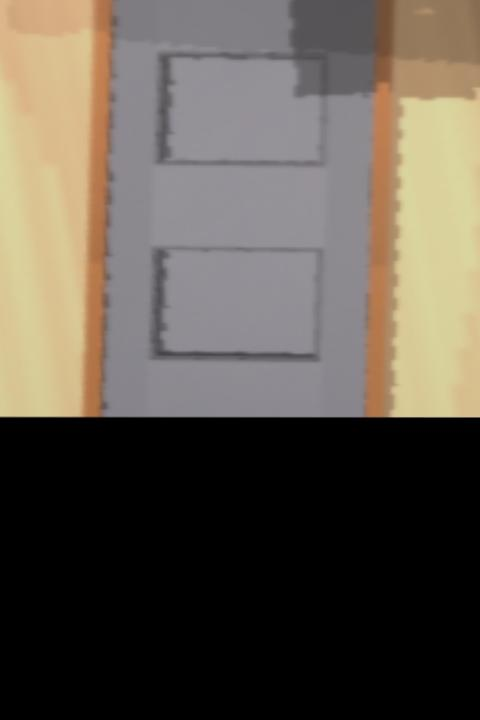

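```bash
python3 - <<'E'
from h import *
g=cam("wrist"); s,R=tool()
fr=g["frame"]; print([(r,fr[r,255].tolist()) for r in range(212,244,2)])
for zt in (.026,.014,-.016):
    for x in (.022,.024,.026): print(zt,x,proj(g,s['tcp_pos']+R@[x,0,-zt]).round(1))
for y in (-.024,.024): print(y,proj(g,s['tcp_pos']+R@[.024,y,-.026]).round(1))
print([(c,fr[240,c].tolist()) for c in list(range(226,238,2))+list(range(314,326,2))])
go(.6061,-.1695,.06,-8.15)
E
```

```text
[(212, [96, 127, 156]), (214, [91, 121, 150]), (216, [90, 119, 147]), (218, [50, 62, 74]), (220, [32, 38, 41]), (222, [29, 36, 39]), (224, [32, 37, 41]), (226, [30, 36, 40]), (228, [30, 36, 38]), (230, [30, 36, 39]), (232, [32, 39, 40]), (234, [39, 62, 40]), (236, [39, 64, 40]), (238, [41, 66, 41]), (240, [45, 77, 43]), (242, [50, 86, 44])]
0.026 0.022 [[276.4 242.7]]
0.026 0.024 [[276.4 239. ]]
0.026 0.026 [[276.4 235.4]]
0.014 0.022 [[276.3 234.4]]
0.014 0.024 [[276.3 231. ]]
0.014 0.026 [[276.3 227.5]]
-0.016 0.022 [[276.1 218. ]]
-0.016 0.024 [[276.1 215. ]]
-0.016 0.026 [[276.1 212. ]]
-0.024 [[229.1 239.1]]
0.024 [[323.6 239. ]]
[(226, [48, 50, 51]), (228, [36, 43, 46]), (230, [38, 52, 45]), (232, [46, 77, 48]), (234, [47, 80, 47]), (236, [47, 79, 46]), (314, [46, 75, 42]), (316, [45, 75, 43]), (318, [43, 73, 42]), (320, [41, 62, 42]), (322, [36, 40, 42]), (324, [47, 47, 47])]
t=8.9 q6=-0.11 ycur=-7.0 spin=1.2 alt=-178.8 shift=[-3.97  2.46 17.75]
```

Request:
drive_tool(claw=[-1,-1,-1,-1,-1], translation=[[-3.9,2.5,0],[0,0,4.4],[0,0,4.4],[0,0,4.5],[0,0,4.4]], spin=[1.2,0,0,0,0])

```text
clock: 9.4
tcp_pos: [0.608, -0.1674, 0.0594]
orientation: [-2.372, -2.06, -0.001]
contact_force: [0.1, -1.1, -1.4]
opening: 0.0481
grip_force: 19.9
```

Request:
drive_tool(claw=[-1,-1,-1,-1,-1], translation=[[0,0,0],[0,0,1.5],[0,0,1],[0,0,0.7],[0,0,0]], spin=[0,0,0,0,0])

```text
clock: 9.9
tcp_pos: [0.608, -0.1686, 0.0292]
orientation: [-2.373, -2.059, -0.0]
contact_force: [-0.2, 0.8, -1.7]
opening: 0.0478
grip_force: 19.9
```

```bash
python3 - <<'E'
from h import *
s,R=tool(); print(s['tcp_pos'],s['contact_force'],s['wrist_torque'])
go(.6061,-.1695,.025,-8.15)
E
```

```text
[ 0.60800901 -0.16861054  0.02921325] [-0.16561293  0.77394209 -1.72974625] [-0.04790596  0.11525741 -0.0376399 ]
t=9.9 q6=-0.15 ycur=-8.1 spin=0.0 alt=-180.0 shift=[-0.12 -0.18  0.42]
```

Request:
drive_tool(claw=[-1,-1,-1,-1,-1], translation=[[0,-0.15,0],[0,0,0.3],[0,0,0.2],[0,0,0],[0,0,0]], spin=[0,0,0,0,0])

```text
clock: 10.4
tcp_pos: [0.6068, -0.1689, 0.0246]
orientation: [2.373, 2.057, 0.001]
contact_force: [0.0, 0.3, 3.6]
opening: 0.0478
grip_force: 20.0
```

Request:
drive_tool(claw=[-0.2,0.6,0.6,0.6,0.6], translation=[[0,0,0],[0,0,0],[0,0,0],[0,0,-3],[0,0,-4]], spin=[0,0,0,0,0])

```text
clock: 10.9
tcp_pos: [0.6047, -0.1683, 0.0921]
orientation: [-2.37, -2.055, 0.005]
contact_force: [0.8, 0.1, 0.2]
opening: 0.0728
grip_force: 0.0
```

Request:
drive_tool(claw=[1,1,1,1,1], translation=[[0,0,-4],[0,0,-4],[0,0,-2],[-3,0,0],[0,0,0]], spin=[0,0,0,0,0])

```text
clock: 11.4
tcp_pos: [0.6022, -0.201, 0.1946]
orientation: [2.374, 2.054, -0.0]
contact_force: [-1.3, -0.3, -0.7]
opening: 0.0912
grip_force: 0.0
```

```bash
python3 - <<'E'
from h import *
g=cam("wrist"); s,R=tool(); print(s['tcp_pos'])
for zb in (.008,.014): print(zb,fitbox(g,.6061,-.1695,-8,STAND,"green",zb=zb))
t=cam("top"); sc=cam("scene")
for n,a,yw,d,c in[("B",(.587,.28),-107,LIE,"red"),("A",(.565,.414),90,LIE,"red"),("C",(.427,.337),40,STAND,"red")]: print("top",n,np.round(fitbox(t,*a,yw,d,c),3),np.round(fitbox(sc,*a,yw,d,c),3))
go(.587,.28,.2,-17.5)
E
```

```text
[ 0.60194225 -0.19948129  0.19377464]
0.008 (0.6060425356008756, -0.16869300138164056, -9.030527279098514, 0.04131044768573523)
0.014 (0.6061042679589529, -0.16803226369934549, -9.777303565408243, 0.06114916959478247)
top B [ 5.90000e-01  2.78000e-01 -1.05839e+02  8.20000e-02] [   0.554    0.335 -157.21     3.082]
top A [5.6700e-01 4.2100e-01 9.6985e+01 6.2000e-02] [-1.412  2.664 99.501  1.   ]
top C [ 0.429  0.335 38.704  0.074] [ 0.403  0.38  32.243  0.903]
t=11.6 q6=-0.19 ycur=-8.2 spin=9.3 alt=-170.7 shift=[ 45.15 -15.8   -0.63]
```

Green is seated in pocket 0. Next is red B.

Request:
drive_tool(claw=[1,1,1,1,1], translation=[[0,0,0],[0,0,0],[3.7,-1.3,0],[3.7,-1.3,0],[3.7,-1.3,0]], spin=[4.6,4.7,0,0,0])

```text
clock: 12.05
tcp_pos: [0.5978, -0.079, 0.1931]
orientation: [-2.532, -1.858, 0.001]
contact_force: [0.7, 0.2, 0.4]
opening: 0.0909
grip_force: 0.0
```

Request:
drive_tool(claw=[1,1,1,1,1], translation=[[3.8,-1.3,0],[3.8,-1.3,0],[3.8,-1.3,0],[3.8,-1.3,0],[3.8,-1.3,0]], spin=[0,0,0,0,0])

```text
clock: 12.55
tcp_pos: [0.5924, 0.1223, 0.1933]
orientation: [-2.531, -1.859, 0.001]
contact_force: [0.2, -0.4, 0.3]
opening: 0.0915
grip_force: 0.0
```

Request:
drive_tool(claw=[1,1,1,1,1], translation=[[3.8,-1.3,0],[3.8,-1.4,0],[3.8,-1.4,0],[3.6,-1.3,0],[0,0,0]], spin=[0,0,0,0,0])

```text
clock: 13.05
tcp_pos: [0.5853, 0.2845, 0.1928]
orientation: [-2.525, -1.865, -0.0]
contact_force: [-0.0, -0.1, -0.6]
opening: 0.0911
grip_force: 0.0
```

```bash
cat > tip.py <<'E'
from h import *
import sys
# usage: x y yaw(deg of box axis toward the GRIP end) col ; measures and prints the tipping grip move
x,y,yaw,col=float(sys.argv[1]),float(sys.argv[2]),float(sys.argv[3]),sys.argv[4]
g=cam("wrist"); r=fitbox(g,x,y,yaw,LIE,col); print(np.round(r,4),"cap toward grip end?",capdir(g,*r[:3],col))
a=np.radians(r[2]); p=np.array(r[:2])+.029*np.array([np.cos(a),np.sin(a)])
s,R=tool(); print("tool x vs grip end:",R[:2,0]@[np.cos(a),np.sin(a)])
go(*p,.018,r[2]-90)
E
python3 tip.py .587 .28 72.5 red
```

```text
[5.87400e-01 2.80900e-01 7.23609e+01 6.74000e-02] cap toward grip end? -1
tool x vs grip end: 0.999969046567946
t=13.1 q6=0.73 ycur=-17.2 spin=0.4 alt=-179.6 shift=[ 2.89  0.23 17.48]
```

Request:
drive_tool(claw=[1,1,1,1,1], translation=[[2.9,0.2,0],[0,0,4.4],[0,0,4.4],[0,0,4.4],[0,0,4.3]], spin=[0.4,0,0,0,0], force=3)

```text
clock: 13.6
tcp_pos: [0.5968, 0.3049, 0.0172]
orientation: [2.54, 1.849, -0.001]
contact_force: [0.4, 0.3, -0.5]
opening: 0.0913
grip_force: 0.0
```

Request:
drive_tool(claw=[-1,-1,-1,-1,-1], translation=[[0,0,0],[0,0,0],[0,0,0],[0,0,0],[0,0,0]], spin=[0,0,0,0,0])

```text
clock: 14.1
tcp_pos: [0.5984, 0.3067, 0.0212]
orientation: [2.539, 1.85, 0.006]
contact_force: [0.2, -0.7, -0.8]
opening: 0.054
grip_force: 0.0
```

Request:
drive_tool(claw=[-1,-1,-1,-1,-1], translation=[[0,0,0],[0,0,0],[0,0,-0.5],[0,0,-0.5],[-0.2,0,-0.5]], spin=[0,0,0,0,0])

```text
clock: 14.6
tcp_pos: [0.5964, 0.3043, 0.0339]
orientation: [-2.539, -1.85, 0.001]
contact_force: [-0.2, -1.0, -2.9]
opening: 0.0482
grip_force: 3.0
```

Request:
drive_tool(claw=[-1,-1,-1,-1,-1], translation=[[0,0,-1],[0,0,-1],[0,0,-1],[0,0,0],[0,0,0]], spin=[0,0,0,0,0])

```text
clock: 15.1
tcp_pos: [0.5967, 0.3044, 0.0645]
orientation: [2.539, 1.85, 0.001]
contact_force: [-0.9, -0.1, -2.6]
opening: 0.048
grip_force: 3.0
```

Request:
drive_tool(claw=[-1,-1,-1,-1,-1], translation=[[0,0,1.4],[0,0,1.3],[-0.7,0,0.2],[-0.8,0,0.3],[-0.4,0,0.2]], spin=[0,0,0,0,0])

```text
clock: 15.6
tcp_pos: [0.591, 0.2862, 0.0302]
orientation: [-2.539, -1.848, -0.003]
contact_force: [0.5, 2.4, 3.4]
opening: 0.0481
grip_force: 3.0
```

Request:
drive_tool(claw=[-1,0.6,0.6,0.6,0.6], translation=[[0,0,0],[0,0,0],[0,0,0],[0,0,-3],[2.5,0,-4]], spin=[0,0,0,0,0])

```text
clock: 16.1
tcp_pos: [0.596, 0.3069, 0.0981]
orientation: [-2.541, -1.847, 0.014]
contact_force: [1.6, 1.0, 0.2]
opening: 0.0725
grip_force: 0.0
```

Request:
drive_tool(claw=[1,1,1,1,1], translation=[[0,0,-4],[0,0,-4],[-2.5,0,0],[-2.5,0,0],[0,0,0]], spin=[0,0,0,0,0])

```text
clock: 16.6
tcp_pos: [0.5821, 0.26, 0.1805]
orientation: [2.54, 1.848, -0.002]
contact_force: [-1.2, 0.6, 0.5]
opening: 0.0911
grip_force: 0.0
```

```bash
cat > stand.py <<'E'
from h import *
import sys
x,y,yaw,col=float(sys.argv[1]),float(sys.argv[2]),float(sys.argv[3]),sys.argv[4]
g=cam("wrist"); r=fitbox(g,x,y,yaw,STAND,col); print(np.round(r,4), "lie fit",np.round(fitbox(g,x,y,yaw,LIE,col),4)); M=hsvmask(g,col)
u=proj(g,[r[0],r[1],.042])[0].astype(int); w=g["frame"][u[1]-14:u[1]+15,u[0]-14:u[0]+15].copy(); 
print("cap-coloured share of top:",(M[u[1]-14:u[1]+15,u[0]-14:u[0]+15]>0).mean(),"bright",(w.max(2)>90).mean(),w[::5,::4].max(2).tolist())
cv2.imwrite("pics/st.png",w); go(r[0],r[1],.016,r[2]-90)
E
python3 stand.py .582 .262 72.5 red
```

```text
[ 0.587   0.2778 70.8124  0.1057] lie fit [5.87600e-01 2.78300e-01 7.17987e+01 6.60000e-02]
cap-coloured share of top: 0.0 bright 0.48513674197384066 [[130, 113, 53, 115, 106, 49, 60, 107], [135, 116, 50, 107, 110, 48, 60, 111], [113, 99, 49, 107, 110, 48, 60, 112], [134, 144, 49, 108, 110, 48, 60, 111], [172, 148, 48, 107, 111, 49, 65, 112], [172, 147, 48, 108, 111, 49, 67, 113]]
t=16.6 q6=0.72 ycur=-17.9 spin=1.3 alt=-178.7 shift=[ 1.67 -0.14 16.44]
```

```bash
python3 - <<'E'
from h import *
g=cam("wrist"); cv2.imwrite("pics/w7.png",cv2.resize(g["frame"][60:260,180:400],None,fx=2.2,fy=2.2))
E
```

```text
(no output)
```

View pics/w7.png

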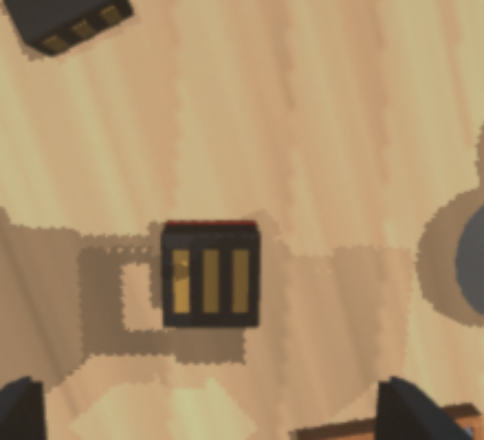

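Red B now stands contacts up: three brass strips show at (210,280) in the crop. I'll refit it with a better start, then grasp and carry.

```bash
python3 stand.py .587 .272 72.5 red | grep -v share
```

```text
[ 0.5874  0.2779 70.6258  0.1038] lie fit [ 0.5877  0.2792 72.1224  0.0795]
t=16.8 q6=0.72 ycur=-17.9 spin=1.5 alt=-178.5 shift=[ 1.55 -0.12 16.4 ]
```

```bash
python3 - <<'E'
from h import *
g=cam("wrist")
P=plane(g,np.array([(163,233),(258,231),(260,325),(165,328)])/2.2+[180,60],.042); print(P.round(4).tolist(),P.mean(0))
print(np.linalg.norm(P[1]-P[0]),np.linalg.norm(P[2]-P[1]),np.degrees(np.arctan2(*(P[1]-P[0])[1::-1])))
c=P.mean(0); go(c[0],c[1],.016,-18)
E
```

```text
[[0.5743, 0.3074, 0.042], [0.6163, 0.2949, 0.042], [0.6042, 0.2515, 0.042], [0.5604, 0.2641, 0.042]] [0.58879042 0.27946453 0.042     ]
0.04380897798059223 0.0449871109457106 -16.666528892839626
t=16.8 q6=0.72 ycur=-17.8 spin=0.2 alt=-179.8 shift=[1.720e+00 1.000e-02 1.638e+01]
```

Request:
drive_tool(claw=[1,1,1,1,1], translation=[[1.6,0,4],[0,0,4],[0,0,4],[0,0,4.3],[0,0,0]], spin=[0,0,0,0,0], force=20)

```text
clock: 17.3
tcp_pos: [0.5836, 0.2765, 0.0105]
orientation: [-2.536, -1.85, 0.021]
contact_force: [-1.5, -0.5, -0.1]
opening: 0.091
grip_force: 0.0
```

Request:
drive_tool(claw=[-1,-1,-1,-1,-1], translation=[[0,0,0],[0,0,0],[0,0,0],[0,0,0],[0,0,0]], spin=[0,0,0,0,0])

```text
clock: 17.8
tcp_pos: [0.5886, 0.2779, 0.0183]
orientation: [2.539, 1.85, 0.003]
contact_force: [-0.3, 0.4, -0.2]
opening: 0.0545
grip_force: 0.0
```

Request:
drive_tool(claw=[-1,-1,-1,-1,-1], translation=[[0,0,0],[0,0,-3],[0,0,-4],[0,0,-4],[0,0,-2]], spin=[0,0,0,-5,-4.8])

```text
clock: 18.3
tcp_pos: [0.5893, 0.2782, 0.1508]
orientation: [2.367, 2.063, 0.008]
contact_force: [0.5, -0.5, -1.7]
opening: 0.0475
grip_force: 20.0
```

Request:
drive_tool(claw=[-1,-1,-1,-1,-1], translation=[[-3.8,0.9,0],[-3.8,0.9,0],[-3.8,0.9,0],[-3.8,0.9,0],[-3.8,0.9,0]], spin=[0,0,0,0,0])

```text
clock: 18.8
tcp_pos: [0.6055, 0.0817, 0.1466]
orientation: [-2.371, -2.06, 0.001]
contact_force: [0.6, -0.3, -1.8]
opening: 0.0479
grip_force: 20.0
```

Request:
drive_tool(claw=[-1,-1,-1,-1,-1], translation=[[-3.8,0.9,0],[-3.8,0.9,0],[-3.8,0.9,0],[-3.8,0.9,0],[0,0,0]], spin=[0,0,0,0,0])

```text
clock: 19.3
tcp_pos: [0.6203, -0.0771, 0.1465]
orientation: [2.376, 2.054, -0.002]
contact_force: [0.4, -0.1, -2.1]
opening: 0.0482
grip_force: 20.0
```

```bash
cat > held.py <<'E'
from h import *
# tool-x centre of the held pack as the wrist camera sees it (front face rows at the middle column)
g=cam("wrist"); s,R=tool(); G=cv2.cvtColor(g["frame"],cv2.COLOR_BGR2GRAY).astype(float)
for zt in (.026,.014,-.016): print(zt,[(x,proj(g,s['tcp_pos']+R@[x,0,-zt])[0,1].round(1)) for x in (.022,.024)])
p=G[190:260,252:300]; print([(190+i,int(v)) for i,v in enumerate(np.median(p,1)) if i>8 and i%2==0])
E
python3 held.py; python3 -c "
from h import *
go(.6199,-.0725,.06,-8.15)"
```

```text
0.026 [(0.022, np.float64(239.6)), (0.024, np.float64(235.9))]
0.014 [(0.022, np.float64(231.4)), (0.024, np.float64(228.0))]
-0.016 [(0.022, np.float64(215.3)), (0.024, np.float64(212.3))]
[(200, 84), (202, 84), (204, 84), (206, 84), (208, 84), (210, 84), (212, 83), (214, 83), (216, 65), (218, 50), (220, 54), (222, 57), (224, 29), (226, 29), (228, 29), (230, 29), (232, 29), (234, 29), (236, 29), (238, 28), (240, 31), (242, 33), (244, 35), (246, 34), (248, 34), (250, 34), (252, 34), (254, 43), (256, 53), (258, 54)]
t=19.4 q6=0.01 ycur=-8.3 spin=-0.1 alt=179.9 shift=[ 0.2  -0.04  8.64]
```

Request:
drive_tool(claw=[-1,-1,-1,-1,-1], translation=[[0.3,0,4],[0,0,4.6],[0,0,0],[0,0,1.5],[0,0,1.5]], spin=[0,0,0,0,0])

```text
clock: 19.85
tcp_pos: [0.6222, -0.0686, 0.0328]
orientation: [2.369, 2.06, 0.003]
contact_force: [-2.9, -7.2, 15.9]
opening: 0.0479
grip_force: 20.0
```

Request:
drive_tool(claw=[-1,-1,-1,-1,-1], translation=[[0,0,0.3],[0,0,0.2],[0,0,0],[0,0,0],[0,0,0]], spin=[0,0,0,0,0])

```text
clock: 20.35
tcp_pos: [0.6221, -0.0696, 0.0302]
orientation: [2.368, 2.059, 0.003]
contact_force: [-3.4, -3.1, 8.9]
opening: 0.0479
grip_force: 20.0
```

```bash
python3 -c "
from h import *
go(.6199,-.0725,.025,-8.15); s,R=tool(); print(s['tcp_pos'],s['contact_force'],s['wrist_torque'])"
```

```text
t=20.4 q6=0.01 ycur=-8.0 spin=0.2 alt=-179.8 shift=[-0.32 -0.18  0.52]
[ 0.62212242 -0.06960081  0.03018276] [-3.44358823 -3.11693793  8.89503469] [-0.40431219  0.69339224  0.03784298]
```

The pack is riding on a rim, about 3 mm too far along +x/+y. I'll nudge it back.

Request:
drive_tool(claw=[-1,-1,-1,-1,-1], translation=[[0,0,-0.3],[-0.2,-0.2,0],[0,0,0],[0,0,0.3],[0,0,0]], spin=[0,0,0,0,0])

```text
clock: 20.85
tcp_pos: [0.6189, -0.0711, 0.0259]
orientation: [2.371, 2.06, 0.001]
contact_force: [0.8, -1.9, 0.4]
opening: 0.0477
grip_force: 20.0
```

```bash
python3 -c "
from h import *
go(.6199,-.0725,.025,-8.15); s,R=tool(); print(s['tcp_pos'],s['contact_force'],s['wrist_torque'])"
```

```text
t=20.9 q6=0.01 ycur=-8.0 spin=0.1 alt=-179.9 shift=[-0.13  0.12  0.09]
[ 0.6188983  -0.0710541   0.02594834] [ 0.81627076 -1.90438763  0.36171608] [-0.20496813 -0.04560977 -0.04498166]
```

Request:
drive_tool(claw=[-1,-1,-1,-1,-1], translation=[[-0.1,0,0.1],[0,0,0.1],[0,0,0.1],[0,0,0],[0,0,0]], spin=[0,0,0,0,0])

```text
clock: 21.35
tcp_pos: [0.619, -0.0706, 0.0251]
orientation: [-2.372, -2.059, -0.004]
contact_force: [-2.5, 5.1, 12.8]
opening: 0.0477
grip_force: 20.0
```

Request:
drive_tool(claw=[-0.2,0.6,0.6,0.6,0.6], translation=[[0,0,0],[0,0,0],[0,0,0],[0,0,-3],[0,0,-4]], spin=[0,0,0,0,0])

```text
clock: 21.85
tcp_pos: [0.6164, -0.0719, 0.0907]
orientation: [-2.368, -2.057, 0.007]
contact_force: [1.0, 0.6, 0.2]
opening: 0.0728
grip_force: 0.0
```

Request:
drive_tool(claw=[1,1,1,1,1], translation=[[0,0,-4],[0,0,-4],[0,0,-2],[-3,0,0],[0,0,0]], spin=[0,0,0,0,0])

```text
clock: 22.35
tcp_pos: [0.614, -0.1043, 0.1932]
orientation: [2.373, 2.057, -0.001]
contact_force: [-0.5, 0.2, -0.8]
opening: 0.091
grip_force: 0.0
```

```bash
python3 - <<'E'
from h import *
g=cam("wrist"); s,R=tool(); print(s['tcp_pos'])
for zb in (.008,.014): print(zb,fitbox(g,.619,-.072,-8,STAND,"red",zb=zb))
im=g["frame"]
# tray pocket 2/3 view for re-measuring
cv2.imwrite("pics/w8.png",np.hstack([im[0:260,170:390]]))
t=cam("top")
for n,a,yw,d,c in[("A",(.567,.421),90,LIE,"red"),("C",(.429,.335),40,STAND,"red")]: print("top",n,np.round(fitbox(t,*a,yw,d,c),3))
go(.567,.421,.2,5)
E
sed -i 's/np.arange(-.1,.26,.0005)/np.arange(-.03,.22,.0005)/' tr.py; python3 tr.py
```

```text
[ 0.613841   -0.10285956  0.19246683]
0.008 (0.6188050424174335, -0.069868655717537, -7.843570454992888, 0.049155184978053455)
0.014 (0.6188623307866513, -0.06899815673653119, -6.845322414088397, 0.07355059569203654)
top A [5.6700e-01 4.2100e-01 9.6988e+01 6.3000e-02]
top C [ 0.429  0.335 39.402  0.074]
t=22.4 q6=-0.04 ycur=-8.1 spin=-13.1 alt=166.9 shift=[52.51 -0.1  -0.74]
edges [-0.0188 -0.0436] [-0.0177  0.0428] 0.00023204937311327618 0.0001596148650246771 [-0.03   0.118]
u -0.024 3.2 [278. 150.]
u -0.018 11.1 [278. 145.]
u 0.0235 5.4 [277. 106.]
u 0.026 5.9 [277. 103.]
u 0.0765 14.1 [276.  52.]
u 0.08 8.7 [276.  48.]
u 0.123 32.5 [275.  -1.]
-0.027 [(np.float64(-0.05), np.float64(9.4)), (np.float64(-0.045), np.float64(5.3)), (np.float64(-0.0425), np.float64(5.4)), (np.float64(-0.0275), np.float64(6.9)), (np.float64(-0.024), np.float64(6.6)), (np.float64(0.0275), np.float64(7.5)), (np.float64(0.032), np.float64(6.3)), (np.float64(0.043), np.float64(3.1)), (np.float64(0.045), np.float64(2.6)), (np.float64(0.051), np.float64(7.1)), (np.float64(0.058), np.float64(1.5)), (np.float64(
[... 332 characters left out ...]
p.float64(10.2)), (np.float64(0.0775), np.float64(1.5))]
0.07 [(np.float64(-0.052), np.float64(12.1)), (np.float64(-0.0465), np.float64(3.4)), (np.float64(-0.0445), np.float64(4.3)), (np.float64(-0.03), np.float64(7.5)), (np.float64(-0.0265), np.float64(9.5)), (np.float64(0.0235), np.float64(7.6)), (np.float64(0.0265), np.float64(4.4)), (np.float64(0.041), np.float64(2.7)), (np.float64(0.043), np.float64(1.5)), (np.float64(0.05), np.float64(9.2))]
0.12 [(np.float64(-0.053), np.float64(6.9)), (np.float64(-0.048), np.float64(1.8)), (np.float64(-0.0455), np.float64(2.4)), (np.float64(0.0405), np.float64(3.0)), (np.float64(0.042), np.float64(2.3)), (np.float64(0.049), np.float64(10.0))]
0.168 []
```

View pics/w8.png

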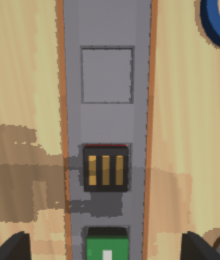

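Red B is seated contacts up in pocket 1, and pocket 2 at (107,75) is empty. Next is red A, whose contact end points to −y, so I'll grip that end with mirrored tool-x moves.

Request:
drive_tool(claw=[1,1,1,1,1], translation=[[4.1,0,0],[4.1,0,0],[4.1,0,0],[4.1,0,0],[4.1,0,0]], spin=[0,0,0,0,0])

```text
clock: 23.0
tcp_pos: [0.6425, 0.1037, 0.1921]
orientation: [-2.37, -2.06, 0.002]
contact_force: [1.0, -0.7, -0.1]
opening: 0.0913
grip_force: 0.0
```

Request:
drive_tool(claw=[1,1,1,1,1], translation=[[4.1,0,0],[4.1,0,0],[4.1,0,0],[0,0,0],[0,0,0]], spin=[0,0,0,-7.5,-7.5])

```text
clock: 23.5
tcp_pos: [0.6593, 0.2256, 0.1914]
orientation: [-2.071, -2.36, 0.003]
contact_force: [0.7, 0.2, 0.1]
opening: 0.0914
grip_force: 0.0
```

```bash
python3 -c "
from h import *
go(.567,.40,.19,7)"
```

```text
t=23.5 q6=0.18 ycur=7.5 spin=0.5 alt=-179.5 shift=[18.43 -7.04  0.15]
```

Request:
drive_tool(claw=[1,1,1,1,1], translation=[[3.7,-1.4,0],[3.7,-1.4,0],[3.7,-1.4,0],[3.7,-1.4,0],[3.6,-1.4,0]], spin=[0,0,0,0,0])

```text
clock: 24.0
tcp_pos: [0.5667, 0.3992, 0.1919]
orientation: [-2.081, -2.352, 0.002]
contact_force: [0.6, 0.5, -0.0]
opening: 0.091
grip_force: 0.0
```

Request:
drive_tool(claw=[1,1,1,1,1], translation=[[0,0,0],[0,0,0],[0,0,0],[0,0,0],[0,0,0]], spin=[0,0,0,0,0])

```text
clock: 24.5
tcp_pos: [0.5689, 0.3962, 0.1929]
orientation: [2.084, 2.351, -0.0]
contact_force: [0.2, 0.8, -0.5]
opening: 0.0913
grip_force: 0.0
```

```bash
python3 - <<'E'
from h import *
g=cam("wrist"); r=fitbox(g,.567,.421,97,LIE,"red"); print(np.round(r,4),capdir(g,*r[:3],"red"))
a=np.radians(r[2]); p=np.array(r[:2])-.029*np.array([np.cos(a),np.sin(a)]); go(*p,.018,r[2]-90)
r=fitbox(g,.429,.335,40,STAND,"red");print(r)
E
```

```text
[5.64300e-01 4.23200e-01 9.59211e+01 6.24000e-02] 1
t=24.6 q6=0.47 ycur=6.9 spin=1.0 alt=-179.0 shift=[-0.17 -0.18 17.5 ]
(0.4295699232733087, 0.3279481595973865, 96.84183814219983, 0.46391103306994436)
```

Request:
drive_tool(claw=[1,1,1,1,1], translation=[[-0.2,-0.2,0],[0,0,4.4],[0,0,4.4],[0,0,4.4],[0,0,4.3]], spin=[1,0,0,0,0], force=3)

```text
clock: 25.05
tcp_pos: [0.5666, 0.3944, 0.0167]
orientation: [2.104, 2.332, 0.001]
contact_force: [-0.1, 0.6, -1.2]
opening: 0.091
grip_force: 0.0
```

Request:
drive_tool(claw=[-1,-1,-1,-1,-1], translation=[[0,0,0],[0,0,0],[0,0,0],[0,0,0],[0,0,0]], spin=[0,0,0,0,0])

```text
clock: 25.55
tcp_pos: [0.5677, 0.3957, 0.0203]
orientation: [2.102, 2.333, 0.006]
contact_force: [0.2, 0.1, -0.4]
opening: 0.0539
grip_force: 0.0
```

Request:
drive_tool(claw=[-1,-1,-1,-1,-1], translation=[[0,0,0],[0,0,0],[0,0,-0.5],[0,0,-0.5],[0.2,0,-0.5]], spin=[0,0,0,0,0])

```text
clock: 26.05
tcp_pos: [0.566, 0.3966, 0.0328]
orientation: [-2.103, -2.333, 0.002]
contact_force: [-0.2, 0.6, -1.8]
opening: 0.0478
grip_force: 3.0
```

Request:
drive_tool(claw=[-1,-1,-1,-1,-1], translation=[[0,0,-1],[0,0,-1],[0,0,-1],[0,0,0],[0,0,0]], spin=[0,0,0,0,0])

```text
clock: 26.55
tcp_pos: [0.5665, 0.397, 0.0635]
orientation: [2.103, 2.334, 0.001]
contact_force: [-0.3, -0.0, -2.5]
opening: 0.0478
grip_force: 3.0
```

Request:
drive_tool(claw=[-1,-1,-1,-1,-1], translation=[[0,0,1.4],[0,0,1.3],[0.7,0,0.2],[0.8,0,0.3],[0.4,0,0.2]], spin=[0,0,0,0,0])

```text
clock: 27.05
tcp_pos: [0.5645, 0.4167, 0.0292]
orientation: [2.102, 2.334, 0.0]
contact_force: [-0.2, -2.5, 2.8]
opening: 0.0477
grip_force: 3.0
```

Request:
drive_tool(claw=[-1,0.6,0.6,0.6,0.6], translation=[[0,0,0],[0,0,0],[0,0,0],[0,0,-3],[-2.5,0,-4]], spin=[0,0,0,0,0])

```text
clock: 27.55
tcp_pos: [0.5656, 0.3923, 0.0974]
orientation: [-2.099, -2.335, 0.005]
contact_force: [0.6, -1.1, 0.6]
opening: 0.0724
grip_force: 0.0
```

Request:
drive_tool(claw=[1,1,1,1,1], translation=[[0,0,-4],[0,0,-4],[0,0,0],[0,0,0],[0,0,0]], spin=[0,0,0,0,0])

```text
clock: 28.05
tcp_pos: [0.5663, 0.3905, 0.1776]
orientation: [-2.103, -2.333, 0.003]
contact_force: [0.4, -1.1, -0.2]
opening: 0.0914
grip_force: 0.0
```

```bash
python3 stand.py .563 .430 97 red
```

```text
[ 0.5631  0.4254 94.7152  0.1648] lie fit [5.6290e-01 4.2800e-01 9.7544e+01 7.9500e-02]
cap-coloured share of top: 0.13793103448275862 bright 0.13793103448275862 [[146, 145, 146, 144, 144, 144, 144, 144], [48, 47, 47, 48, 47, 48, 48, 47], [57, 58, 57, 50, 50, 50, 50, 50], [56, 57, 57, 54, 50, 50, 49, 49], [56, 57, 57, 55, 48, 45, 44, 46], [58, 57, 52, 46, 46, 46, 47, 46]]
t=28.1 q6=0.48 ycur=6.0 spin=1.2 alt=-178.8 shift=[ 3.53  0.02 16.11]
```

It fell back to lying: the top is black with red at the far side. I'll retry with less pad overlap, a longer wait and more lean.

```bash
python3 - <<'E'
from h import *
g=cam("wrist"); r=fitbox(g,.563,.428,97,LIE,"red"); print(np.round(r,4),capdir(g,*r[:3],"red"))
t=cam("top"); print(np.round(fitbox(t,.563,.428,97,LIE,"red"),4))
a=np.radians(r[2]); p=np.array(r[:2])-.032*np.array([np.cos(a),np.sin(a)]); go(*p,.016,r[2]-90)
M=hsvmask(g,"red"); print([b[0].tolist() for b in blobs(M)])
E
```

```text
[5.63500e-01 4.28200e-01 9.72133e+01 7.50000e-02] 1
[  0.5431   0.4577 117.4164   0.7187]
t=28.2 q6=0.48 ycur=6.0 spin=-1.3 alt=178.7 shift=[ 0.58  0.23 16.11]
[[253, 146, 48, 14, 630], [113, 208, 63, 57, 1700]]
```

Request:
drive_tool(claw=[1,1,1,1,1], translation=[[0.6,0.2,0],[0,0,4],[0,0,4],[0,0,4],[0,0,4.1]], spin=[-1.3,0,0,0,0], force=3)

```text
clock: 28.7
tcp_pos: [0.5683, 0.3976, 0.0162]
orientation: [-2.075, -2.359, -0.001]
contact_force: [0.6, 0.8, 0.9]
opening: 0.0913
grip_force: 0.0
```

Request:
drive_tool(claw=[-1,-1,-1,-1,-1], translation=[[0,0,0],[0,0,0],[0,0,0],[0,0,0],[0,0,0]], spin=[0,0,0,0,0])

```text
clock: 29.2
tcp_pos: [0.5694, 0.3979, 0.0202]
orientation: [2.076, 2.357, 0.006]
contact_force: [-0.1, 0.5, -0.6]
opening: 0.054
grip_force: 0.0
```

Request:
drive_tool(claw=[-1,-1,-1,-1,-1], translation=[[0,0,0],[0,0,0],[0,0,-0.5],[0,0,-0.5],[0,0,-0.5]], spin=[0,0,0,0,0])

```text
clock: 29.7
tcp_pos: [0.5683, 0.397, 0.0329]
orientation: [-2.076, -2.357, 0.001]
contact_force: [-0.4, 0.8, -1.7]
opening: 0.0481
grip_force: 3.0
```

Request:
drive_tool(claw=[-1,-1,-1,-1,-1], translation=[[0,0,-1.5],[0,0,-1.5],[0,0,-1.5],[0,0,0],[0,0,0]], spin=[0,0,0,0,0])

```text
clock: 30.2
tcp_pos: [0.5686, 0.3973, 0.0789]
orientation: [2.076, 2.357, 0.002]
contact_force: [0.1, -0.1, -2.7]
opening: 0.0479
grip_force: 3.0
```

```bash
python3 - <<'E'
from h import *
g=cam("wrist"); s,R=tool(); print(s['tcp_pos'],s['contact_force'])
f=cam("scene"); u,v=proj(f,s['tcp_pos'])[0].astype(int); print(u,v)
cv2.imwrite("pics/w9.png",np.hstack([cv2.resize(g["frame"][130:300,180:380],(400,340)),cv2.resize(f["frame"][v-45:v+40,u-45:u+55],(400,340),interpolation=cv2.INTER_CUBIC)]))
E
```

```text
[0.56811033 0.39701324 0.07794178] [-0.28551422 -1.04278602 -2.77817974]
324 151
```

View pics/w9.png

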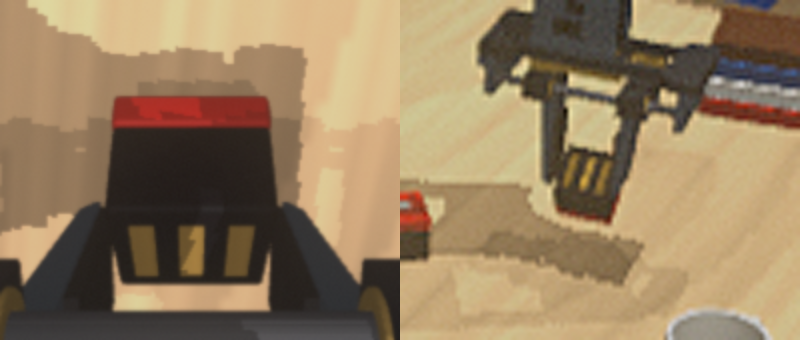

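Now it hangs well rotated: the wrist view shows the contact strips at (190,250) and the cap down at the far side. I'll lower, lean it over and release.

Request:
drive_tool(claw=[-1,-1,-1,-1,-1], translation=[[0,0,1.5],[0,0,1.3],[0,0,1.2],[0,0,0.2],[0.6,0,0.2]], spin=[0,0,0,0,0])

```text
clock: 30.8
tcp_pos: [0.5671, 0.4024, 0.0334]
orientation: [-2.077, -2.356, 0.004]
contact_force: [-2.2, -0.6, 1.6]
opening: 0.0479
grip_force: 3.0
```

Request:
drive_tool(claw=[-1,-1,-1,-1,0], translation=[[0.7,0,0.2],[0.7,0,0.2],[0.6,0,0.2],[0,0,0],[0,0,0]], spin=[0,0,0,0,0])

```text
clock: 31.3
tcp_pos: [0.5653, 0.4236, 0.028]
orientation: [2.076, 2.358, 0.002]
contact_force: [-1.0, 0.7, -0.7]
opening: 0.048
grip_force: 3.0
```

Request:
drive_tool(claw=[0.6,0.6,0.6,1,1], translation=[[0,0,0],[0,0,-3],[-2,0,-4],[-2,0,-4],[0,0,-4]], spin=[0,0,0,0,0])

```text
clock: 31.8
tcp_pos: [0.5705, 0.3806, 0.1797]
orientation: [2.078, 2.355, -0.002]
contact_force: [-0.8, -0.0, -0.5]
opening: 0.0855
grip_force: 0.0
```

```bash
python3 stand.py .563 .438 97 red; python3 stand.py .563 .428 97 red
```

```text
[ 0.5637  0.4336 95.746   0.1116] lie fit [ 0.5636  0.4339 97.2561  0.1078]
cap-coloured share of top: 0.0 bright 0.5659928656361475 [[184, 112, 60, 178, 184, 59, 75, 183], [189, 113, 51, 126, 138, 51, 58, 130], [175, 128, 50, 126, 131, 50, 59, 130], [129, 97, 50, 125, 130, 50, 59, 129], [129, 96, 49, 125, 130, 50, 64, 128], [184, 132, 50, 124, 129, 49, 65, 127]]
t=31.9 q6=0.45 ycur=7.1 spin=1.4 alt=-178.6 shift=[ 4.96 -0.69 17.23]
[ 0.5641  0.4338 95.6299  0.1122] lie fit [ 0.5641  0.4343 96.9653  0.1198]
cap-coloured share of top: 0.0 bright 0.5231866825208086 [[94, 75, 59, 95, 108, 60, 63, 92], [185, 134, 55, 124, 130, 51, 74, 129], [130, 111, 51, 124, 129, 51, 75, 129], [128, 111, 50, 123, 128, 51, 73, 127], [128, 110, 50, 123, 127, 50, 74, 128], [183, 158, 54, 122, 127, 50, 73, 127]]
t=31.9 q6=0.45 ycur=7.2 spin=1.5 alt=-178.5 shift=[ 4.91 -0.65 16.99]
```

Red A is now standing contacts up. I'll grasp it and carry it to pocket 2.

Request:
drive_tool(claw=[1,1,1,1,1], translation=[[4.8,-0.7,0],[0,0,4],[0,0,4],[0,0,4.2],[0,0,4.2]], spin=[1,0,0,0,0], force=20)

```text
clock: 32.4
tcp_pos: [0.5569, 0.4299, 0.0122]
orientation: [2.097, 2.339, 0.0]
contact_force: [0.1, 0.4, 0.1]
opening: 0.091
grip_force: 0.0
```

Request:
drive_tool(claw=[-1,-1,-1,-1,-1], translation=[[0,0,0],[0,0,0],[0,0,0],[0,0,0],[0,0,0]], spin=[0,0,0,0,0])

```text
clock: 32.9
tcp_pos: [0.5588, 0.4309, 0.0165]
orientation: [2.096, 2.338, 0.008]
contact_force: [2.0, -0.1, 0.4]
opening: 0.0541
grip_force: 0.4
```

Request:
drive_tool(claw=[-1,-1,-1,-1,-1], translation=[[0,0,0],[0,0,0],[0,0,-4],[0,0,-4],[0,0,-4]], spin=[0,0,0,7,7])

```text
clock: 33.4
tcp_pos: [0.5561, 0.4294, 0.1343]
orientation: [-2.371, -2.06, 0.005]
contact_force: [0.3, -0.0, -3.0]
opening: 0.048
grip_force: 20.0
```

```bash
python3 -c "
from h import *
s,R=tool(); print(s['grip_force'],s['opening'],s['tcp_pos'])
go(.6338,.0245,.125,-8.15)"
```

```text
19.98175621032715 0.048044984015088055 [0.55605093 0.42943469 0.13428553]
t=33.4 q6=0.78 ycur=-8.0 spin=0.1 alt=-179.9 shift=[-38.98  13.44   0.97]
```

Request:
drive_tool(claw=[-1,-1,-1,-1,-1], translation=[[-3.5,1.2,0],[-3.5,1.2,0],[-3.5,1.2,0],[-3.5,1.2,0],[-3.5,1.2,0]], spin=[0,0,0,0,0])

```text
clock: 33.9
tcp_pos: [0.5921, 0.2469, 0.1333]
orientation: [-2.365, -2.066, 0.003]
contact_force: [1.2, 0.5, -1.8]
opening: 0.048
grip_force: 20.0
```

Request:
drive_tool(claw=[-1,-1,-1,-1,-1], translation=[[-3.5,1.2,0],[-3.5,1.2,0],[-3.6,1.2,0],[-3.6,1.3,0],[-3.6,1.3,0]], spin=[0,0,0,0,0])

```text
clock: 34.4
tcp_pos: [0.6296, 0.0624, 0.1333]
orientation: [-2.365, -2.065, 0.002]
contact_force: [0.5, -0.2, -2.1]
opening: 0.0482
grip_force: 20.0
```

Request:
drive_tool(claw=[-1,-1,-1,-1,-1], translation=[[-3.5,1.2,0],[0,0,0],[0,0,0],[0,0,0],[0,0,0]], spin=[0,0,0,0,0])

```text
clock: 34.9
tcp_pos: [0.6372, 0.0288, 0.1338]
orientation: [-2.364, -2.068, 0.0]
contact_force: [-0.2, 0.1, -1.3]
opening: 0.0479
grip_force: 20.0
```

```bash
python3 held.py; python3 -c "
from h import *
go(.6338,.0245,.04,-8.15)"
```

```text
0.026 [(0.022, np.float64(244.1)), (0.024, np.float64(240.4))]
0.014 [(0.022, np.float64(235.7)), (0.024, np.float64(232.3))]
-0.016 [(0.022, np.float64(219.1)), (0.024, np.float64(216.1))]
[(200, 90), (202, 90), (204, 90), (206, 90), (208, 90), (210, 90), (212, 90), (214, 69), (216, 53), (218, 58), (220, 62), (222, 31), (224, 31), (226, 31), (228, 30), (230, 31), (232, 30), (234, 31), (236, 30), (238, 33), (240, 35), (242, 36), (244, 36), (246, 36), (248, 36), (250, 36), (252, 46), (254, 58), (256, 58), (258, 57)]
t=35.0 q6=0.16 ycur=-7.6 spin=0.5 alt=-179.5 shift=[-0.47 -0.28  9.38]
```

Request:
drive_tool(claw=[-1,-1,-1,-1,-1], translation=[[-0.45,-0.3,0],[0,0,4.5],[0,0,4],[0,0,1],[0,0,0.7]], spin=[0.5,0,0,0,0])

```text
clock: 35.45
tcp_pos: [0.6337, 0.0236, 0.0313]
orientation: [-2.374, -2.056, 0.002]
contact_force: [0.4, 0.4, -1.4]
opening: 0.0478
grip_force: 20.0
```

Request:
drive_tool(claw=[-1,-1,-1,-1,-1], translation=[[0,0,0.3],[0,0,0],[0,0,0],[0,0,0],[0,0,0]], spin=[0,0,0,0,0])

```text
clock: 35.95
tcp_pos: [0.6345, 0.0234, 0.0298]
orientation: [2.375, 2.055, 0.002]
contact_force: [-0.7, 0.7, -2.2]
opening: 0.0479
grip_force: 20.0
```

```bash
python3 -c "
from h import *
go(.6338,.0245,.025,-8.15); s,R=tool(); print(s['tcp_pos'],s['contact_force'],s['wrist_torque'])"
```

```text
t=36.0 q6=0.16 ycur=-8.2 spin=-0.1 alt=179.9 shift=[ 0.09 -0.09  0.48]
[0.63454907 0.0234343  0.02980523] [-0.68242942  0.67545725 -2.16440888] [-0.09855905  0.01830469 -0.04065496]
```

Request:
drive_tool(claw=[-1,-1,-1,-1,-1], translation=[[0.05,-0.05,0.2],[0,0,0.2],[0,0,0.15],[0,0,0],[0,0,0]], spin=[0,0,0,0,0])

```text
clock: 36.45
tcp_pos: [0.6335, 0.024, 0.024]
orientation: [-2.375, -2.056, 0.0]
contact_force: [-3.3, 0.1, 4.7]
opening: 0.0479
grip_force: 20.0
```

```bash
python3 -c "
from h import *
s,R=tool(); print(s['tcp_pos'],s['contact_force'],s['wrist_torque'])"
```

```text
[0.63349675 0.02401945 0.02402887] [-3.28748532  0.07005362  4.70243217] [-0.00391665  0.47259825  0.02459443]
```

Red A is seated in pocket 2. I'll release and head for red C.

Request:
drive_tool(claw=[-0.2,0.6,0.6,0.6,0.6], translation=[[0,0,0],[0,0,0],[0,0,0],[0,0,-3],[0,0,-4]], spin=[0,0,0,0,0])

```text
clock: 36.95
tcp_pos: [0.6321, 0.0239, 0.0915]
orientation: [-2.373, -2.054, 0.007]
contact_force: [0.5, 0.2, -0.4]
opening: 0.0723
grip_force: 0.0
```

Request:
drive_tool(claw=[1,1,1,1,1], translation=[[0,0,-4],[0,0,-4],[0,0,-2],[0,0,0],[0,0,0]], spin=[0,0,0,0,0])

```text
clock: 37.45
tcp_pos: [0.6334, 0.024, 0.1926]
orientation: [-2.375, -2.056, 0.001]
contact_force: [0.1, 0.7, -0.7]
opening: 0.0911
grip_force: 0.0
```

```bash
python3 - <<'E'
from h import *
t=cam("top"); r=fitbox(t,.429,.335,40,STAND,"red"); print(np.round(r,3)); M=hsvmask(t,"red"); print([(b[0].tolist()) for b in blobs(M)])
go(.43,.33,.2,40)
E
```

```text
[ 0.429  0.335 39.402  0.074]
[[0, 196, 9, 51, 82], [449, 228, 13, 4, 39], [139, 284, 26, 25, 309]]
t=37.5 q6=0.16 ycur=-8.2 spin=-48.2 alt=131.8 shift=[36.48  4.13 -0.78]
```

Request:
drive_tool(claw=[1,1,1,1,1], translation=[[0,0,0],[0,0,0],[0,0,0],[0,0,0],[0,0,0]], spin=[-8,-8,-8,-8,-8])

```text
clock: 38.0
tcp_pos: [0.6326, 0.0239, 0.1907]
orientation: [-1.519, -2.745, 0.003]
contact_force: [-0.5, -0.0, -0.0]
opening: 0.091
grip_force: 0.0
```

Request:
drive_tool(claw=[1,1,1,1,1], translation=[[0,0,0],[3.7,0.4,0],[3.7,0.4,0],[3.7,0.4,0],[3.7,0.4,0]], spin=[-8.2,0,0,0,0])

```text
clock: 38.5
tcp_pos: [0.549, 0.1484, 0.191]
orientation: [-1.328, -2.843, 0.004]
contact_force: [1.0, 0.7, 0.4]
opening: 0.0916
grip_force: 0.0
```

Request:
drive_tool(claw=[1,1,1,1,1], translation=[[3.7,0.4,0],[3.7,0.4,0],[3.7,0.4,0],[3.7,0.4,0],[3.7,0.4,0]], spin=[0,0,0,0,0])

```text
clock: 39.0
tcp_pos: [0.4455, 0.3029, 0.1912]
orientation: [-1.328, -2.845, 0.005]
contact_force: [1.3, 0.8, 0.0]
opening: 0.0909
grip_force: 0.0
```

Request:
drive_tool(claw=[1,1,1,1,1], translation=[[3,0.4,0],[0,0,0],[0,0,0],[0,0,0],[0,0,0]], spin=[0,0,0,0,0])

```text
clock: 39.5
tcp_pos: [0.4316, 0.3269, 0.1929]
orientation: [-1.331, -2.845, 0.002]
contact_force: [-0.7, -0.4, 0.9]
opening: 0.0912
grip_force: 0.0
```

```bash
python3 - <<'E'
from h import *
g=cam("wrist"); r=fitbox(g,.429,.335,130,STAND,"red"); print(np.round(r,4))
a=np.radians(r[2]); p=np.array(r[:2])+.032*np.array([np.cos(a),np.sin(a)]); go(*p,.014,r[2]-90)
s,R=tool(); print(R[:2,0])
E
```

```text
[4.267000e-01 3.371000e-01 1.311251e+02 5.330000e-02]
t=39.5 q6=-0.07 ycur=39.9 spin=-1.3 alt=178.7 shift=[ 4.29  0.3  17.91]
[-0.64102007  0.76752411]
```

Request:
drive_tool(claw=[1,1,1,1,1], translation=[[4.2,0.3,0],[0,0,4.5],[0,0,4.5],[0,0,4.5],[0,0,4.4]], spin=[-1.3,0,0,0,0], force=3)

```text
clock: 40.05
tcp_pos: [0.407, 0.3615, 0.0131]
orientation: [1.298, 2.861, 0.001]
contact_force: [0.0, 0.4, 0.0]
opening: 0.0913
grip_force: 0.0
```

Request:
drive_tool(claw=[-1,-1,-1,-1,-1], translation=[[0,0,0],[0,0,0],[0,0,0],[0,0,0],[0,0,0]], spin=[0,0,0,0,0])

```text
clock: 40.55
tcp_pos: [0.4075, 0.3628, 0.0164]
orientation: [1.296, 2.86, 0.005]
contact_force: [-0.4, -0.8, 1.2]
opening: 0.0541
grip_force: 0.9
```

Request:
drive_tool(claw=[-1,-1,-1,-1,-1], translation=[[0,0,0],[0,0,0],[0,0,-0.5],[0,0,-0.5],[0,0,-0.5]], spin=[0,0,0,0,0])

```text
clock: 41.05
tcp_pos: [0.4065, 0.362, 0.0297]
orientation: [-1.296, -2.862, 0.0]
contact_force: [0.7, 0.0, -1.2]
opening: 0.0481
grip_force: 3.0
```

Request:
drive_tool(claw=[-1,-1,-1,-1,-1], translation=[[0,0,-1.5],[0,0,-1.5],[0,0,-1.5],[0,0,0],[0,0,0]], spin=[0,0,0,0,0])

```text
clock: 41.55
tcp_pos: [0.4064, 0.362, 0.0744]
orientation: [1.296, 2.862, 0.0]
contact_force: [0.6, -0.1, -1.2]
opening: 0.048
grip_force: 3.0
```

Request:
drive_tool(claw=[-1,-1,-1,-1,-1], translation=[[0,0,1.5],[0,0,1.3],[0,0,1],[0,0,0.2],[-0.6,0,0.2]], spin=[0,0,0,0,0])

```text
clock: 42.05
tcp_pos: [0.4101, 0.358, 0.0324]
orientation: [-1.295, -2.861, -0.0]
contact_force: [-1.0, 1.7, 3.5]
opening: 0.0479
grip_force: 3.0
```

Request:
drive_tool(claw=[-1,-1,-1,-1,0], translation=[[-0.7,0,0.2],[-0.7,0,0.2],[-0.6,0,0.2],[0,0,0],[0,0,0]], spin=[0,0,0,0,0])

```text
clock: 42.55
tcp_pos: [0.4243, 0.342, 0.0263]
orientation: [1.296, 2.861, 0.0]
contact_force: [1.1, 1.5, 0.7]
opening: 0.0478
grip_force: 3.0
```

Request:
drive_tool(claw=[0.6,0.6,0.6,1,1], translation=[[0,0,0],[0,0,-3],[2,0,-4],[0,0,-4],[-3,0,-4]], spin=[0,0,0,0,0])

```text
clock: 43.05
tcp_pos: [0.4281, 0.3364, 0.1776]
orientation: [-1.289, -2.863, 0.001]
contact_force: [1.0, 0.5, -0.4]
opening: 0.0849
grip_force: 0.0
```

Request:
drive_tool(claw=[1,1,1,1,1], translation=[[-4,0,0],[0,0,0],[0,0,0],[0,0,0],[0,0,0]], spin=[0,0,0,0,0])

```text
clock: 43.55
tcp_pos: [0.4556, 0.3053, 0.1757]
orientation: [-1.294, -2.861, 0.002]
contact_force: [0.0, -0.6, -0.1]
opening: 0.0911
grip_force: 0.0
```

```bash
python3 - <<'E'
from h import *
g=cam("wrist"); s,R=tool(); print(s['tcp_pos'])
M=hsvmask(g,"red"); print([b[0].tolist() for b in blobs(M)])
a=np.radians(130);e=np.array([np.cos(a),np.sin(a)])
for k in (.02,.035):
    p=np.array([.427,.336])-k*e
    for D in (LIE,STAND): print(k,np.round(fitbox(g,*p,130,D,"red"),4))
cv2.imwrite("pics/w10.png",g["frame"][40:260,170:390])
E
```

```text
[0.45573632 0.3054423  0.17581734]
[[253, 150, 48, 12, 565]]
0.02 [ 0.4217  0.3471 94.0574  1.2118]
0.02 [  0.4216   0.3463 177.4745   1.2104]
0.035 [  0.4235   0.3419 177.4755   5.6308]
0.035 [  0.426    0.3408 175.9425   3.9838]
```

```bash
python3 - <<'E'
from h import *
g=cam("wrist"); V=g["frame"][:,275].max(1); print([(r,int(V[r])) for r in range(90,215,4)])
print(plane(g,[(277,156)],.048), plane(g,[(277,156)],.0))
M=hsvmask(g,"black"); print([b[0].tolist() for b in blobs(M) if b[0][1]<170])
H=cv2.cvtColor(g["frame"],cv2.COLOR_BGR2HSV); print([H[r,275].tolist() for r in range(110,206,8)])
E
```

```text
[(90, 185), (94, 185), (98, 185), (102, 185), (106, 185), (110, 151), (114, 148), (118, 65), (122, 55), (126, 49), (130, 48), (134, 49), (138, 54), (142, 57), (146, 56), (150, 116), (154, 185), (158, 185), (162, 131), (166, 185), (170, 140), (174, 139), (178, 183), (182, 186), (186, 186), (190, 186), (194, 187), (198, 187), (202, 187), (206, 186), (210, 186), (214, 186)]
[[0.42455109 0.345141   0.048     ]] [[0.42797402 0.34162331 0.        ]]
[[253, 118, 47, 32, 1413]]
[[16, 98, 151], [15, 94, 65], [9, 52, 49], [12, 52, 49], [7, 40, 57], [3, 182, 116], [2, 186, 185], [21, 84, 185], [15, 101, 139], [17, 99, 186], [17, 97, 186], [18, 93, 187]]
```

Red C now lies with its cap toward −e, as planned. Second tip: grip the contact end.

```bash
python3 - <<'E'
from h import *
g=cam("wrist"); r=fitbox(g,.417,.354,130,LIE,"red"); print(np.round(r,4),capdir(g,*r[:3],"red"))
a=np.radians(r[2]); p=np.array(r[:2])+.030*np.array([np.cos(a),np.sin(a)]); go(*p,.017,r[2]-90)
E
```

```text
[4.136000e-01 3.556000e-01 1.312547e+02 4.900000e-02] -1
t=43.7 q6=-0.15 ycur=41.3 spin=0.1 alt=-179.9 shift=[ 9.56  0.14 15.91]
```

Request:
drive_tool(claw=[1,1,1,1,1], translation=[[4.8,0.1,0],[4.7,0,0],[0,0,4],[0,0,4],[0,0,4]], spin=[0,0,0,0,0], force=3)

```text
clock: 44.2
tcp_pos: [0.3941, 0.3779, 0.0555]
orientation: [1.293, 2.862, 0.002]
contact_force: [-0.1, -1.1, -0.3]
opening: 0.0913
grip_force: 0.0
```

Request:
drive_tool(claw=[1,-1,-1,-1,-1], translation=[[0,0,3.9],[0,0,0],[0,0,0],[0,0,0],[0,0,0]], spin=[0,0,0,0,0])

```text
clock: 44.7
tcp_pos: [0.396, 0.3782, 0.0197]
orientation: [1.296, 2.86, 0.007]
contact_force: [0.3, 0.4, -0.1]
opening: 0.0621
grip_force: 0.0
```

Request:
drive_tool(claw=[-1,-1,-1,-1,-1], translation=[[0,0,0],[0,0,0],[0,0,0],[0,0,-0.5],[0,0,-0.5]], spin=[0,0,0,0,0])

```text
clock: 45.2
tcp_pos: [0.3945, 0.3767, 0.0274]
orientation: [-1.296, -2.861, 0.001]
contact_force: [-0.1, -0.5, -0.7]
opening: 0.0479
grip_force: 3.0
```

Request:
drive_tool(claw=[-1,-1,-1,-1,-1], translation=[[0,0,-1.5],[0,0,-2],[0,0,-1.5],[0,0,0],[0,0,0]], spin=[0,0,0,0,0])

```text
clock: 45.7
tcp_pos: [0.3945, 0.3768, 0.0773]
orientation: [-1.296, -2.862, 0.0]
contact_force: [0.6, 0.1, -2.1]
opening: 0.0479
grip_force: 3.0
```

Request:
drive_tool(claw=[-1,-1,-1,-1,-1], translation=[[0,0,1.5],[0,0,1.3],[0,0,1.2],[0,0,0.2],[-0.6,0,0.2]], spin=[0,0,0,0,0])

```text
clock: 46.2
tcp_pos: [0.3981, 0.3723, 0.033]
orientation: [-1.295, -2.861, 0.002]
contact_force: [-1.2, -0.7, -0.4]
opening: 0.0478
grip_force: 3.0
```

Request:
drive_tool(claw=[-1,-1,-1,-1,0], translation=[[-0.7,0,0.2],[-0.7,0,0.2],[-0.6,0,0.1],[0,0,0],[0,0,0]], spin=[0,0,0,0,0])

```text
clock: 46.7
tcp_pos: [0.4131, 0.3572, 0.0289]
orientation: [1.295, 2.86, 0.002]
contact_force: [2.8, -0.4, 2.8]
opening: 0.0478
grip_force: 3.0
```

Request:
drive_tool(claw=[0.6,0.6,0.6,1,1], translation=[[0,0,0],[0,0,-3],[2,0,-4],[0,0,-4],[-3,0,-4]], spin=[0,0,0,0,0])

```text
clock: 47.2
tcp_pos: [0.4163, 0.3515, 0.1795]
orientation: [-1.289, -2.863, 0.001]
contact_force: [1.5, -0.1, -1.3]
opening: 0.0856
grip_force: 0.0
```

Request:
drive_tool(claw=[1,1,1,1,1], translation=[[-3,0,0],[0,0,0],[0,0,0],[0,0,0],[0,0,0]], spin=[0,0,0,0,0])

```text
clock: 47.7
tcp_pos: [0.4373, 0.3277, 0.1776]
orientation: [-1.294, -2.861, 0.002]
contact_force: [0.0, 0.1, 0.0]
opening: 0.0913
grip_force: 0.0
```

```bash
python3 - <<'E'
from h import *
g=cam("wrist"); s,R=tool(); print(s['tcp_pos'])
print([b[0].tolist() for b in blobs(hsvmask(g,"red"))],[b[0].tolist() for b in blobs(hsvmask(g,"black")) if b[0][1]<180])
V=g["frame"].max(2)
for r in range(110,190,6): print(r,V[r,244:312:4].tolist())
E
```

```text
[0.43744473 0.32778161 0.17774492]
[] [[255, 150, 45, 47, 1194]]
110 [139, 140, 141, 142, 143, 184, 185, 184, 185, 185, 184, 158, 151, 148, 148, 149, 147]
116 [140, 140, 142, 142, 144, 145, 150, 154, 154, 154, 153, 150, 148, 148, 147, 148, 149]
122 [140, 142, 144, 147, 155, 154, 153, 152, 154, 152, 150, 149, 148, 148, 148, 149, 147]
128 [143, 150, 151, 154, 153, 152, 182, 184, 183, 185, 185, 148, 146, 148, 150, 145, 143]
134 [153, 155, 154, 154, 153, 153, 168, 185, 184, 185, 184, 150, 150, 148, 145, 142, 143]
140 [155, 153, 153, 153, 152, 152, 178, 184, 182, 183, 180, 150, 146, 144, 142, 144, 145]
146 [154, 154, 154, 153, 151, 149, 148, 147, 146, 148, 148, 145, 142, 142, 145, 147, 145]
152 [154, 153, 152, 44, 44, 44, 44, 46, 44, 44, 44, 45, 43, 43, 135, 146, 141]
158 [152, 152, 149, 49, 51, 103, 121, 149, 133, 132, 132, 132, 87, 48, 97, 140, 136]
164 [158, 158, 148, 51, 50, 114, 167, 168, 167, 167, 168, 168, 87, 48, 94, 137, 150]
170 [151, 149, 145, 50, 50, 51, 55, 54, 52, 50, 51, 55, 54, 48, 106, 151, 153]
176 [171, 181, 141, 51, 51, 123, 122, 122, 122, 121, 121, 121, 67, 48, 127, 151, 149]
182 [185, 185, 180, 51, 50, 52, 53, 52, 51, 47, 51, 51, 49, 48, 152, 183, 185]
188 [185, 185, 184, 49, 49, 105, 105, 104, 103, 103, 103, 104, 54, 47, 179, 185, 185]
```

Brass strips face up, so red C is done turning. I'll fit, grasp and carry it to pocket 3.

```bash
python3 stand.py .425 .344 131 red | grep -v share
```

```text
[4.187000e-01 3.525000e-01 1.298145e+02 1.044000e-01] lie fit [4.182000e-01 3.530000e-01 1.312469e+02 8.910000e-02]
t=47.8 q6=-0.10 ycur=41.3 spin=1.5 alt=-178.5 shift=[ 3.11  0.15 16.19]
```

Request:
drive_tool(claw=[1,1,1,1,1], translation=[[3,0.15,0],[0,0,4],[0,0,4],[0,0,4],[0,0,4.2]], spin=[0.8,0,0,0,0], force=20)

```text
clock: 48.3
tcp_pos: [0.4194, 0.3515, 0.0153]
orientation: [1.315, 2.853, 0.002]
contact_force: [-0.0, -0.2, -0.7]
opening: 0.0911
grip_force: 0.0
```

Request:
drive_tool(claw=[-1,-1,-1,-1,-1], translation=[[0,0,0],[0,0,0],[0,0,0],[0,0,0],[0,0,0]], spin=[0,0,0,0,0])

```text
clock: 48.8
tcp_pos: [0.4205, 0.3517, 0.0182]
orientation: [1.316, 2.851, 0.005]
contact_force: [-0.2, 0.2, -0.7]
opening: 0.0542
grip_force: 0.0
```

Request:
drive_tool(claw=[-1,-1,-1,-1,-1], translation=[[0,0,0],[0,0,0],[0,0,-4],[0,0,-4],[0,0,-4]], spin=[0,0,0,8,8])

```text
clock: 49.3
tcp_pos: [0.4192, 0.3505, 0.1375]
orientation: [-1.708, -2.636, 0.002]
contact_force: [1.4, 0.8, -1.5]
opening: 0.048
grip_force: 20.0
```

Request:
drive_tool(claw=[-1,-1,-1,-1,-1], translation=[[0,0,0],[0,0,0],[0,0,0],[0,0,0],[0,0,0]], spin=[8,8,8,8,0])

```text
clock: 49.8
tcp_pos: [0.4194, 0.3507, 0.1363]
orientation: [-2.363, -2.071, 0.001]
contact_force: [0.1, -0.4, -2.5]
opening: 0.048
grip_force: 20.0
```

```bash
python3 -c "
from h import *
s,R=tool(); print(s['grip_force'],s['opening'],s['tcp_pos'])
go(.6477,.1215,.125,-8.15)"
```

```text
19.99989777803421 0.04802649906310612 [0.41937109 0.35067003 0.13627822]
t=49.8 q6=0.81 ycur=-7.5 spin=0.6 alt=-179.4 shift=[-19.45  25.85   1.13]
```

Request:
drive_tool(claw=[-1,-1,-1,-1,-1], translation=[[-2.4,3.2,0],[-2.4,3.2,0],[-2.4,3.2,0],[-2.4,3.2,0],[-2.4,3.2,0]], spin=[0.6,0,0,0,0])

```text
clock: 50.3
tcp_pos: [0.5621, 0.2084, 0.1363]
orientation: [-2.37, -2.062, 0.0]
contact_force: [0.5, 0.2, -1.2]
opening: 0.0477
grip_force: 20.0
```

Request:
drive_tool(claw=[-1,-1,-1,-1,-1], translation=[[-2.4,3.2,0],[-2.4,3.2,0],[-2.6,3.4,0],[0,0,0],[0,0,0]], spin=[0,0,0,0,0])

```text
clock: 50.8
tcp_pos: [0.6478, 0.1218, 0.1357]
orientation: [-2.372, -2.058, 0.002]
contact_force: [-1.0, -0.5, -1.3]
opening: 0.048
grip_force: 20.0
```

Request:
drive_tool(claw=[-1,-1,-1,-1,-1], translation=[[0,0,0],[0,0,0],[0,0,0],[0,0,0],[0,0,0]], spin=[0,0,0,0,0])

```text
clock: 51.3
tcp_pos: [0.6476, 0.1231, 0.1366]
orientation: [2.373, 2.059, 0.0]
contact_force: [0.6, -0.3, -1.1]
opening: 0.0476
grip_force: 20.0
```

```bash
sed -i '/for zt in/d' held.py; echo 'print("nominal rows: top 238.6, bottom 214.6; 1.5 px/mm, lower row = farther +x")' >> held.py; python3 held.py; python3 -c "
from h import *
go(.6477,.1215,.035,-8.15)"
```

```text
[(200, 89), (202, 88), (204, 89), (206, 88), (208, 88), (210, 88), (212, 87), (214, 68), (216, 53), (218, 56), (220, 61), (222, 32), (224, 31), (226, 31), (228, 31), (230, 31), (232, 30), (234, 30), (236, 30), (238, 32), (240, 35), (242, 36), (244, 36), (246, 37), (248, 80), (250, 101), (252, 103), (254, 102), (256, 101), (258, 100)]
nominal rows: top 238.6, bottom 214.6; 1.5 px/mm, lower row = farther +x
t=51.4 q6=0.31 ycur=-8.1 spin=0.0 alt=-180.0 shift=[-0.15  0.02 10.16]
```

Centred in the hand. Insert.

Request:
drive_tool(claw=[-1,-1,-1,-1,-1], translation=[[-0.1,0,4],[0,0,4],[0,0,1.6],[0,0,0.7],[0,0,0]], spin=[0,0,0,0,0])

```text
clock: 51.85
tcp_pos: [0.6475, 0.1216, 0.0336]
orientation: [-2.373, -2.058, 0.001]
contact_force: [0.8, -0.4, -0.4]
opening: 0.0481
grip_force: 19.9
```

Request:
drive_tool(claw=[-1,-1,-1,-1,-1], translation=[[0,0,0.3],[0,0,0.3],[0,0,0.1],[0,0,0],[0,0,0]], spin=[0,0,0,0,0])

```text
clock: 52.35
tcp_pos: [0.6478, 0.1217, 0.0265]
orientation: [2.373, 2.058, 0.0]
contact_force: [0.4, 0.4, -1.6]
opening: 0.0481
grip_force: 19.9
```

```bash
python3 -c "
from h import *
go(.6477,.1215,.025,-8.15); s,R=tool(); print(s['tcp_pos'],s['contact_force'],s['wrist_torque'])"
```

```text
t=52.4 q6=0.31 ycur=-8.1 spin=0.0 alt=-180.0 shift=[-0.02 -0.01  0.15]
[0.64777755 0.12166592 0.02650409] [ 0.43520719  0.42140418 -1.59686231] [-0.11835856  0.00519643 -0.01030973]
```

Request:
drive_tool(claw=[-1,-1,-1,-0.2,0.6], translation=[[0,0,0.15],[0,0,0.1],[0,0,0],[0,0,0],[0,0,0]], spin=[0,0,0,0,0])

```text
clock: 52.85
tcp_pos: [0.6482, 0.1218, 0.0247]
orientation: [2.373, 2.058, 0.002]
contact_force: [-0.6, 1.0, -0.3]
opening: 0.0531
grip_force: 0.0
```

Request:
drive_tool(claw=[0.6,0.6,0.6,0.6,1], translation=[[0,0,0],[0,0,0],[0,0,-3],[0,0,-4],[0,0,-4]], spin=[0,0,0,0,0])

```text
clock: 53.35
tcp_pos: [0.6473, 0.1215, 0.1344]
orientation: [-2.373, -2.057, 0.002]
contact_force: [0.2, 0.0, 1.0]
opening: 0.0782
grip_force: 0.0
```

Request:
drive_tool(claw=[1,1,1,1,1], translation=[[0,0,-4],[0,0,-4],[-4,0,-2],[-4,0,-2],[0,0,0]], spin=[0,0,8.2,8.2,8.2])

```text
clock: 53.85
tcp_pos: [0.6312, 0.0397, 0.2578]
orientation: [2.761, 1.49, 0.007]
contact_force: [-0.1, -0.0, -0.2]
opening: 0.0914
grip_force: 0.0
```

Request:
drive_tool(claw=[1,1,1,1,1], translation=[[0,0,0],[0,0,0],[0,0,0],[0,0,0],[0,0,0]], spin=[8.2,8.2,8.2,8.2,8.2])

```text
clock: 54.35
tcp_pos: [0.6307, 0.0436, 0.2537]
orientation: [-3.111, -0.435, 0.0]
contact_force: [-0.0, 0.0, -0.3]
opening: 0.0913
grip_force: 0.0
```

```bash
python3 - <<'E'
from h import *
go(.42,-.205,.25,-90)
g=cam("wrist"); t=cam("top")
Y=hsvmask(t,"yellow"); print([(b[0].tolist(),plane(t,[b[1]],.078)[0].round(3)) for b in blobs(Y,10)])
for n,p in (("C",(.6477,.1215)),("A",(.6338,.0245)),("B",(.6199,-.0725))): print(n,np.round(fitbox(t,*p,-8,STAND,"red",zb=.008),3))
print(np.round(fitbox(t,.6061,-.1695,-8,STAND,"green",zb=.008),3))
E
```

```text
t=54.4 q6=1.34 ycur=-74.1 spin=15.9 alt=-164.1 shift=[-21.07  24.86   0.37]
[]
C [ 0.686  0.152 -1.043  0.776]
A [  0.66    0.05  -26.834   0.804]
B [ 0.623 -0.073 -0.725  0.722]
[ 0.605 -0.17  -2.17   0.215]
```

Request:
drive_tool(claw=[1,1,1,1,1], translation=[[0,0,0],[0,0,0],[-2.6,3.1,0],[-2.6,3.1,0],[-2.6,3.1,0]], spin=[8,7.9,0,0,0])

```text
clock: 54.95
tcp_pos: [0.5524, -0.0506, 0.2536]
orientation: [3.141, 0.017, -0.001]
contact_force: [0.1, -0.2, 0.0]
opening: 0.0915
grip_force: 0.0
```

Request:
drive_tool(claw=[1,1,1,1,1], translation=[[-2.6,3.1,0],[-2.6,3.1,0],[-2.6,3.1,0],[-2.6,3.1,0],[-2.6,3.1,0]], spin=[0,0,0,0,0])

```text
clock: 55.45
tcp_pos: [0.4231, -0.2067, 0.254]
orientation: [3.141, 0.016, 0.001]
contact_force: [-0.4, -0.4, 0.6]
opening: 0.0913
grip_force: 0.0
```

Request:
drive_tool(claw=[1,1,1,1,1], translation=[[0,0,0],[0,0,0],[0,0,0],[0,0,0],[0,0,0]], spin=[0,0,0,0,0])

```text
clock: 55.95
tcp_pos: [0.4249, -0.2049, 0.2538]
orientation: [-3.141, -0.013, 0.0]
contact_force: [-0.7, 0.1, 0.5]
opening: 0.0913
grip_force: 0.0
```

```bash
python3 - <<'E'
from h import *
g=cam("wrist"); np.savez("tagw.npz",**g); s,R=tool(); print(s['tcp_pos'],s['qpos'].round(2))
H=cv2.cvtColor(g["frame"],cv2.COLOR_BGR2HSV)
for c in ("yellow","green","red"): print(c,[b[0].tolist() for b in blobs(hsvmask(g,c),20)])
cv2.imwrite("pics/w11.png",g["frame"])
# check packs
t=cam("top")
for n,p in (("C",(.6477,.1215)),("A",(.6338,.0245)),("B",(.6199,-.0725))): print(n,np.round(fitbox(t,*p,-8,STAND,"red",zb=.008),3))
print(np.round(fitbox(t,.6061,-.1695,-8,STAND,"green",zb=.008),3))
E
```

```text
[ 0.42486576 -0.20495892  0.25379215] [-0.47  0.13  1.72  0.    1.3   1.09]
yellow [[266, 171, 28, 42, 470]]
green [[223, 0, 48, 56, 1977], [469, 135, 40, 13, 370]]
red [[12, 0, 7, 19, 63], [69, 0, 38, 34, 158], [174, 3, 13, 44, 117], [496, 35, 41, 15, 422], [146, 40, 27, 5, 27]]
C [ 0.648  0.124 -0.928  0.247]
A [  0.634   0.025 -10.67    0.267]
B [ 0.618 -0.074 -0.895  0.248]
[ 0.606 -0.171 -1.278  0.255]
```

View pics/w11.png

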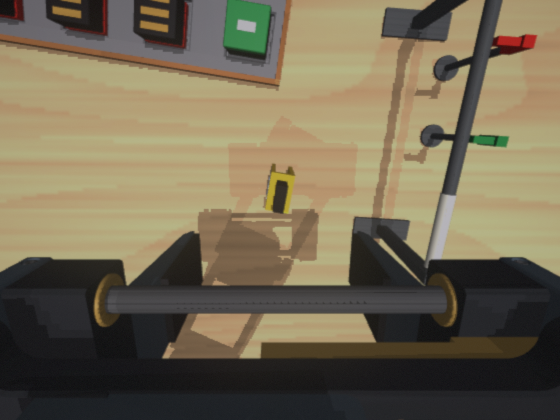

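The picture shows the tag at (281,193), slightly tilted, and the rail from (490,0) to the white end at (430,265), with the white boundary at (446,195). The green pointer's foot is at (432,135) and its head at (488,141). The green pack and the red packs with brass up sit in the pockets. Now I'll measure numerically.

```bash
cat > rail.py <<'E'
from h import *
def railfit(g,c0,c1,rows):
    """dark/white rail centre per row between columns near the line c0->c1"""
    G=g["frame"]; H=cv2.cvtColor(G,cv2.COLOR_BGR2HSV); out=[]
    for r in rows:
        c=int(np.interp(r,[c0[1],c1[1]],[c0[0],c1[0]])); seg=H[r,c-22:c+23].astype(int)
        m=(seg[:,1]<45); w=np.where(m)[0]   # rail (steel or white) is unsaturated, wood is not
        if len(w)>=6: 
            L=w[0]; ws=[k for k in w]; out.append((c-22+(ws[0]+ws[-1])/2,r,len(w)))
    return np.array(out)
E
python3 - <<'E'
from rail import *
g=cam("wrist")
print("tag",np.round(fitbox(g,.43,-.205,85,(.028,.046,.078),"yellow"),4))
o=railfit(g,(490,0),(447,195),range(60,128,4)); o2=railfit(g,(446,195),(430,265),range(202,232,4))
print(np.median(o[:,2]),np.median(o2[:,2]),o2[:,2])
P=plane(g,o[:,:2],.15);Q=plane(g,o2[:,:2],.15); A=np.r_[P,Q]; k=np.polyfit(A[:,0],A[:,1],1); print("rail y=",k,"deg",np.degrees(np.arctan(k[0])),"res",np.abs(A[:,1]-np.polyval(k,A[:,0])).max())
kp=np.polyfit(P[:,0],P[:,1],1);print("steel only",kp)
V=g["frame"].min(2); col=[(r,int(V[r,int(round(np.interp(r,[0,195],[490,446])))])) for r in range(184,206)]; print(col)
bd=plane(g,[(446,195)],.15)[0]; print("white boundary",bd)
M=hsvmask(g,"green"); b=[b for b in blobs(M,100) if b[0][0]>400][0]; ys,xs=np.where(b[2]); 
for z in (.125,.13,.135): print(z,plane(g,[(xs.min(),ys[xs==xs.min()].mean()),b[1],(xs.max(),ys[xs==xs.max()].mean())],z).round(4).tolist())
print("foot",plane(g,[(432,135)],.0))
t=cam("top"); M=hsvmask(t,"green"); b=[b for b in blobs(M,20) if b[0][0]>400][0]; print("top",b[1],plane(t,[b[1]],.135))
o=railfit(t,(443,212),(442,320),range(215,316,4)); A=plane(t,o[:,:2],.15); print(np.polyfit(A[:,0],A[:,1],1),len(o))
E
```

```text
tag [ 0.4249 -0.2074 80.9845  0.1839]
15.0 16.0 [16. 16. 16. 16. 16. 16. 16. 16.]
rail y= [-0.03021923 -0.34945001] deg -1.73090743699213 res 0.004568080600395319
steel only [ 0.11248006 -0.42537936]
[(184, 60), (185, 62), (186, 62), (187, 63), (188, 65), (189, 61), (190, 63), (191, 64), (192, 63), (193, 74), (194, 114), (195, 158), (196, 163), (197, 166), (198, 168), (199, 171), (200, 173), (201, 176), (202, 178), (203, 180), (204, 179), (205, 180)]
white boundary [ 0.44109509 -0.36101166  0.15      ]
0.125 [[0.4901, -0.3885, 0.125], [0.4901, -0.4085, 0.125], [0.4928, -0.4254, 0.125]]
0.13 [[0.4904, -0.3854, 0.13], [0.4903, -0.4051, 0.13], [0.4929, -0.4217, 0.13]]
0.135 [[0.4906, -0.3823, 0.135], [0.4905, -0.4016, 0.135], [0.4931, -0.418, 0.135]]
foot [[ 0.49000506 -0.41507426  0.        ]]
top [455.96551724 264.13793103] [[ 0.49193821 -0.40631848  0.135     ]]
[-0.01265547 -0.35281414] 17
```

```bash
python3 - <<'E'
from rail import *
g=cam("wrist"); t=cam("top"); s=cam("scene")
def robust(g,c0,c1,rows,cols=False):
    H=cv2.cvtColor(g["frame"],cv2.COLOR_BGR2HSV)
    G=cv2.GaussianBlur(cv2.cvtColor(g["frame"],cv2.COLOR_BGR2GRAY),(1,1),0).astype(float); L=[];R=[]
    for r in rows:
        c=int(round(np.interp(r,[c0[1],c1[1]],[c0[0],c1[0]]))); d=np.gradient(G[r,c-14:c+15])
        i=np.argmax(np.abs(d[:14])); j=14+np.argmax(np.abs(d[14:])); L.append((c-14+i,r)); R.append((c-14+j,r))
    f=[]
    for E in (np.array(L),np.array(R)):
        for _ in range(6):
            k=np.polyfit(E[:,1],E[:,0],1); e=np.abs(E[:,0]-np.polyval(k,E[:,1])); E=E[e<=max(1.0,np.percentile(e,85))]
        f.append(k); print("edge",k.round(4),len(E),e.max().round(2))
    k=(f[0]+f[1])/2; rr=np.array([rows[0],rows[-1]]); return np.c_[np.polyval(k,rr),rr]
p=robust(g,(490,0),(447,195),list(range(2,225,3))); P=plane(g,p,.15); print(p,P.round(4).tolist(),np.degrees(np.arctan2(P[0,1]-P[1,1],P[0,0]-P[1,0])))
p=robust(t,(443,212),(442,320),list(range(214,318,2))); P=plane(t,p,.15); print(p,P.round(4).tolist(),np.degrees(np.arctan2(P[0,1]-P[1,1],P[0,0]-P[1,0])))
# scene: white boundary / feet of pointers through dark discs in the wrist view
D=(cv2.cvtColor(g["frame"],cv2.COLOR_BGR2HSV)[:,:,2]<100).astype(np.uint8)*255
for b in blobs(D[30:170,415:475].copy(),60): print(b[0].tolist(),b[1])
# tag tab
Bk=hsvmask(g,"black")[165:220,262:298].copy()
for b in blobs(Bk,20): print("tab",b[0].tolist(),cv2.minAreaRect(np.argwhere(b[2])[:,::-1].astype(np.float32)))
Yk=cv2.bitwise_or(hsvmask(g,"yellow"),hsvmask(g,"black"))[160:225,258:302].copy()
b=max(blobs(Yk,20),key=lambda b:b[0][4]); print("all",b[0].tolist(),cv2.minAreaRect(np.argwhere(b[2])[:,::-1].astype(np.float32)))
for r in range(168,218,4): print(r,cv2.cvtColor(g["frame"],cv2.COLOR_BGR2HSV)[r,262:298:3].tolist())
E
```

```text
edge [-2.265000e-01  4.837734e+02] 64 0.84
edge [-2.378000e-01  5.010158e+02] 71 0.83
[[491.93030985   2.        ]
 [440.39522746 224.        ]] [[0.5959, -0.3717, 0.15], [0.4125, -0.3606, 0.15]] -3.4613594894297552
edge [-1.970000e-02  4.436142e+02] 26 0.98
edge [-1.460000e-02  4.480199e+02] 27 0.79
[[442.14088346 214.        ]
 [440.38869917 316.        ]] [[0.6099, -0.3755, 0.15], [0.3736, -0.3586, 0.15]] -4.076109953728763
[0, 0, 33, 11, 317] [15.65299685  4.4637224 ]
[5, 14, 55, 126, 2526] [39.35669042 80.29136975]
tab [11, 16, 14, 31, 302] ((17.150941848754883, 31.028301239013672), (10.135869979858398, 30.22332000732422), 10.619654655456543)
all [8, 11, 28, 41, 761] ((21.083438873291016, 31.532756805419922), (22.782466888427734, 39.0606803894043), 10.12467098236084)
168 [[16, 99, 182], [16, 100, 181], [16, 100, 181], [20, 137, 110], [21, 152, 116], [16, 100, 181], [15, 101, 181], [15, 101, 182], [16, 101, 171], [21, 167, 104], [18, 118, 151], [15, 101, 182]]
172 [[18, 92, 183], [18, 92, 182], [18, 93, 167], [25, 175, 162], [25, 179, 165], [23, 165, 141], [22, 144, 140], [19, 10
[... 1445 characters left out ...]
5, 181, 155], [16, 64, 52], [17, 69, 52], [16, 64, 52], [21, 96, 64], [25, 185, 182], [24, 126, 182], [23, 78, 182], [22, 78, 182]]
208 [[27, 73, 182], [25, 163, 182], [25, 184, 182], [23, 176, 123], [16, 65, 51], [18, 63, 53], [18, 60, 51], [24, 150, 102], [25, 186, 182], [26, 80, 182], [24, 76, 174], [17, 97, 153]]
212 [[20, 90, 182], [20, 87, 181], [20, 89, 181], [20, 88, 179], [20, 86, 142], [19, 83, 108], [18, 79, 81], [27, 136, 139], [28, 156, 182], [20, 88, 182], [17, 97, 142], [16, 101, 139]]
216 [[16, 100, 133], [16, 100, 133], [15, 101, 134], [16, 100, 133], [16, 99, 134], [15, 101, 134], [15, 99, 134], [16, 100, 135], [16, 100, 135], [16, 100, 135], [16, 101, 136], [16, 101, 136]]
```

```bash
python3 - <<'E'
from h import *
g=cam("wrist")
print(plane(g,[(279.1,192)],.078),plane(g,[(279.2,196.5)],.11))
c=(plane(g,[(279.1,192)],.078)+plane(g,[(279.2,196.5)],.11))[0]/2
go(c[0],c[1],.083,-99.3)
E
```

```text
[[ 0.42631704 -0.20777982  0.078     ]] [[ 0.4285587  -0.20750576  0.11      ]]
t=56.4 q6=1.09 ycur=-89.6 spin=9.7 alt=-170.3 shift=[ 0.34  0.15 17.09]
```

Request:
drive_tool(claw=[1,1,1,1,1], translation=[[0.3,0.1,0],[0,0,4],[0,0,4],[0,0,4],[0,0,3]], spin=[4.9,4.8,0,0,0], force=25)

```text
clock: 56.85
tcp_pos: [0.4263, -0.2062, 0.1019]
orientation: [-3.13, 0.256, 0.003]
contact_force: [0.6, -0.5, 0.2]
opening: 0.0914
grip_force: 0.0
```

Request:
drive_tool(claw=[1,1,1,-1,-1], translation=[[0,0,1],[0,0,0.8],[0,0,0.2],[0,0,0],[0,0,0]], spin=[0,0,0,0,0])

```text
clock: 57.35
tcp_pos: [0.4282, -0.2071, 0.0851]
orientation: [3.13, -0.256, 0.004]
contact_force: [0.0, -0.7, 0.2]
opening: 0.0783
grip_force: 0.0
```

Request:
drive_tool(claw=[-1,-1,-1,-1,-1], translation=[[0,0,0],[0,0,0],[0,0,0],[0,0,0],[0,0,0]], spin=[0,0,0,0,0])

```text
clock: 57.85
tcp_pos: [0.4273, -0.2066, 0.084]
orientation: [-3.131, 0.256, -0.0]
contact_force: [-0.0, 0.1, 0.6]
opening: 0.038
grip_force: 0.0
```

Request:
drive_tool(claw=[-1,-1,-1,-1,-1], translation=[[0,0,0],[0,0,0],[0,0,0],[0,0,0],[0,0,0]], spin=[0,0,0,0,0])

```text
clock: 58.35
tcp_pos: [0.4271, -0.2065, 0.0837]
orientation: [-3.131, 0.256, 0.001]
contact_force: [0.5, 0.5, -1.4]
opening: 0.0116
grip_force: 25.0
```

```bash
python3 - <<'E'
from h import *
s,R=tool(); print(s['tcp_pos'],s['opening'],s['grip_force'],s['contact_force'])
go(.4082,-.3604,.275,-93.7)
E
```

```text
[ 0.42712704 -0.20651367  0.08373757] 0.011618075021059784 24.999893009662628 [ 0.53167501  0.50740812 -1.41273255]
t=58.4 q6=1.26 ycur=-99.3 spin=-5.6 alt=174.4 shift=[ -0.9   15.47 -19.13]
```

Request:
drive_tool(claw=[-1,-1,-1,-1,-1], translation=[[0,0,-3],[0,0,-4],[0,0,-4],[0,0,-4],[0,0,-4.1]], spin=[0,0,0,0,-5.6])

```text
clock: 58.85
tcp_pos: [0.4268, -0.2064, 0.2763]
orientation: [-3.14, 0.099, 0.001]
contact_force: [1.0, 0.0, -1.0]
opening: 0.0118
grip_force: 25.0
```

Request:
drive_tool(claw=[-1,-1,-1,-1,-1], translation=[[0,0,0],[-0.2,3.1,0],[-0.2,3.1,0],[-0.2,3.1,0],[-0.2,3.1,0]], spin=[0,0,0,0,0])

```text
clock: 59.35
tcp_pos: [0.4106, -0.3306, 0.2738]
orientation: [-3.139, 0.103, 0.002]
contact_force: [0.7, 0.6, -0.5]
opening: 0.0118
grip_force: 25.0
```

Request:
drive_tool(claw=[-1,-1,-1,-1,-1], translation=[[-0.1,2.9,0],[0,0,0],[0,0,0],[0,0,0],[0,0,0]], spin=[0,0,0,0,0])

```text
clock: 59.85
tcp_pos: [0.4084, -0.3576, 0.2748]
orientation: [-3.139, 0.101, 0.0]
contact_force: [-0.2, 0.1, -0.5]
opening: 0.0121
grip_force: 25.0
```

```bash
python3 - <<'E'
from h import *
s,R=tool(); print(s['tcp_pos'],s['opening'],s['grip_force'])
go(.4082,-.3604,.235,-93.7)
g=cam("wrist"); np.savez("rl.npz",**g); t=cam("top")
# rail centre in wrist view ahead of the tag; tag plate/crown columns
G=cv2.cvtColor(g["frame"],cv2.COLOR_BGR2GRAY).astype(int)
Y=hsvmask(g,"yellow"); print([b[0].tolist() for b in blobs(Y,20)])
c0,c1=proj(g,[[.52,-.3671,.15],[.44,-.3623,.15]]); print(c0,c1)
for r in range(20,200,20):
    c=int(np.interp(r,[c0[1],c1[1]],[c0[0],c1[0]])); d=np.gradient(G[r,c-25:c+26]); i=np.argsort(-np.abs(d))[:6]; print(r,c,[(c-25+int(k),int(d[k])) for k in sorted(i)])
print([b[0].tolist() for b in blobs(hsvmask(g,"green"),40)],[b[0].tolist() for b in blobs(hsvmask(t,"yellow"),10)])
E
```

```text
[ 0.40843449 -0.35763552  0.27478679] 0.012126565550403026 24.999841153621674
t=59.9 q6=0.89 ycur=-93.7 spin=0.0 alt=-180.0 shift=[-0.    0.28  3.98]
[[253, 218, 45, 16, 557]]
[280.19166584  85.10397993] [280.19634097 173.34334687]
20 280 [(270, -8), (271, -8), (275, 6), (276, 6), (288, 8), (289, 9)]
40 280 [(267, -19), (268, -16), (274, -21), (287, 22), (288, 34), (289, 19)]
60 280 [(268, -19), (269, -17), (274, -24), (287, 30), (288, 30), (305, -21)]
80 280 [(268, -19), (269, -16), (273, -12), (274, -19), (287, 24), (288, 23)]
100 280 [(268, -19), (269, -17), (274, -24), (275, -18), (287, 37), (288, 26)]
120 280 [(269, -20), (274, -25), (275, -20), (287, 40), (288, 24), (302, -34)]
140 280 [(269, -22), (270, -18), (286, 20), (287, 38), (289, -20), (290, -19)]
160 280 [(269, -22), (270, -19), (274, -18), (286, 22), (287, 39), (288, 22)]
180 280 [(269, -22), (270, -18), (274, 14), (275, 21), (276, 15), (286, -13)]
[[82, 3, 48, 51, 1877], [303, 112, 33, 11, 280]] []
```

```bash
python3 - <<'E'
from h import *
f=vision.grab_frame("wrist"); T=np.array(f["tool_from_camera"]); print(T.round(5).tolist())
for p in ([0,0,-.005],[.05,0,.125],[.05,.003,.125]):
    q=np.linalg.inv(T)@np.r_[p,1]; print(p,f["fx"]*q[0]/q[2]+f["cx"],f["fy"]*q[1]/q[2]+f["cy"])
for _ in range(4):
    s=status.read_state(); g=cam("wrist"); print(s['tcp_pos'].round(4),s['orientation'].round(4), proj(g,[[.44,-.3623,.15]]).round(1))
    R=Ro.from_rotvec(s['orientation']).as_matrix(); print(R[:,2].round(4))
Y=hsvmask(g,"yellow"); ys,xs=np.where(Y); print([(r,xs[ys==r].min(),xs[ys==r].max()) for r in range(218,234,3)])
E
```

```text
[[-0.00031, -0.96011, -0.27964, 0.07888], [1.0, -5e-05, -0.00095, -0.00186], [0.0009, -0.27964, 0.96011, -0.16971], [0.0, 0.0, 0.0, 1.0]]
[0, 0, -0.005] 278.65372348689607 261.1783678019401
[0.05, 0, 0.125] 277.46031721461225 154.50539588287126
[0.05, 0.003, 0.125] 280.5790762494675 154.50468956703554
[ 0.4085 -0.358   0.2751] [ 3.140e+00 -1.011e-01  4.000e-04] [[279.7 173.5]]
[ 3.e-04 -0.e+00 -1.e+00]
[ 0.4085 -0.3581  0.2751] [ 3.1399e+00 -1.0130e-01  4.0000e-04] [[279.6 173.5]]
[ 3.e-04 -0.e+00 -1.e+00]
[ 0.4085 -0.3583  0.2751] [ 3.1399e+00 -1.0150e-01  4.0000e-04] [[279.5 173.5]]
[ 3.e-04 -0.e+00 -1.e+00]
[ 0.4085 -0.3584  0.2751] [ 3.1399e+00 -1.0180e-01  3.0000e-04] [[279.3 173.4]]
[ 2.e-04 -1.e-04 -1.e+00]Traceback (most recent call last):
  File "<stdin>", line 8, in <module>
    return umr_minimum(a, axis, None, out, keepdims, initial, where)
ValueError: zero-size array to reduction operation minimum which has no identity
```

The wrist calibration jitters per call, so I'll rely on in-image symmetry: the gripper centre is at column ~275.4 and the rail at 280.8, which makes the rail about 5 mm toward tool +y.

Request:
drive_tool(claw=[-1,-1,-1,-1,-1], translation=[[0,0.5,0],[0,0,1],[0,0,0.9],[0,0,0],[0,0,0]], spin=[0,0,0,0,0])

```text
clock: 60.7
tcp_pos: [0.4078, -0.3635, 0.2553]
orientation: [-3.139, 0.103, 0.002]
contact_force: [-0.5, -0.1, -1.3]
opening: 0.0117
grip_force: 25.0
```

```bash
python3 - <<'E'
from h import *
g=cam("wrist"); s,R=tool(); print(s['tcp_pos'],s['contact_force'])
G=cv2.cvtColor(g["frame"],cv2.COLOR_BGR2GRAY).astype(int)
for r in (40,70,100,130,160,175,185,195):
    d=np.gradient(G[r,255:300]); print(r,[(255+int(k),int(d[k])) for k in sorted(np.argsort(-np.abs(d))[:7])])
H=cv2.cvtColor(g["frame"],cv2.COLOR_BGR2HSV); m=(H[:,:,0]>20)&(H[:,:,0]<36)&(H[:,:,1]>150)
for r in range(205,245,4):
    w=np.where(m[r,220:330])[0]+220; print(r,(w.min(),w.max()) if len(w) else None)
# fingers: symmetric dark inner edges
for r in (245,255): print(r,G[r,190:362:6].tolist())
E
```

```text
[ 0.40801094 -0.36371239  0.25574604] [-0.82578855  0.43801772 -1.28847662]
40 [(262, -19), (263, -16), (266, -22), (267, -19), (280, 16), (281, 40), (282, 25)]
70 [(262, -19), (263, -15), (266, -18), (267, -20), (280, 14), (281, 37), (282, 24)]
100 [(263, -19), (264, -16), (267, -24), (268, -18), (280, 14), (281, 38), (282, 25)]
130 [(264, -19), (265, -17), (267, -26), (268, -25), (280, 20), (281, 44), (282, 26)]
160 [(264, -21), (265, -19), (267, -12), (268, -18), (280, 18), (281, 41), (282, 25)]
175 [(264, -22), (265, -18), (268, 15), (269, 15), (270, 12), (280, -11), (283, 11)]
185 [(264, -22), (265, -17), (268, 15), (269, 16), (270, 13), (279, -10), (280, -13)]
195 [(258, -34), (259, -30), (285, -22), (286, -28), (291, 19), (292, 37), (293, 23)]
205 (np.int64(257), np.int64(293))
209 (np.int64(256), np.int64(294))
213 (np.int64(255), np.int64(295))
217 (np.int64(254), np.int64(296))
221 (np.int64(253), np.int64(297))
225 (np.int64(253), np.int64(298))
229 (np.int64(253), np.int64(297))
233 (np.int64(264), np.int64(287))
237 None
241 None
245 [151, 151, 151, 100, 101, 102, 101, 102, 103, 95, 42, 46, 31, 28, 28, 31, 30, 34, 42, 46, 120, 119, 162, 165, 164, 163, 164, 163, 162]
255 [154, 154, 154, 103, 102, 101, 101, 99, 98, 40, 38, 38, 27, 28, 29, 28, 29, 29, 40, 40, 75, 117, 162, 161, 162, 161, 160, 161, 160]
```

Tag centre is at column 275 and rail at 274.2, which is within 1 mm. Lowering it over the rail.

Request:
drive_tool(claw=[-1,-1,-1,-1,-1], translation=[[0,-0.1,0],[0,0,1],[0,0,1],[0,0,1],[0,0,0]], spin=[0,0,0,0,0])

```text
clock: 61.25
tcp_pos: [0.4071, -0.3618, 0.2237]
orientation: [-3.137, 0.102, 0.005]
contact_force: [-1.0, 0.1, -1.2]
opening: 0.0117
grip_force: 25.0
```

Request:
drive_tool(claw=[-1,-1,-1,-1,-1], translation=[[0,0,1.5],[0,0,1.5],[0,0,1.5],[0,0,0.5],[0,0,0]], spin=[0,0,0,0,0])

```text
clock: 61.75
tcp_pos: [0.4078, -0.3625, 0.1753]
orientation: [-3.139, 0.103, 0.002]
contact_force: [0.2, -1.1, -1.2]
opening: 0.0117
grip_force: 25.0
```

Request:
drive_tool(claw=[-1,-1,-1,-1,-1], translation=[[0,0,0.2],[0,0,0.15],[0,0,0.1],[0,0,0],[0,0,0]], spin=[0,0,0,0,0])

```text
clock: 62.25
tcp_pos: [0.4082, -0.3627, 0.1716]
orientation: [3.14, -0.102, 0.001]
contact_force: [-0.0, 1.0, -1.2]
opening: 0.012
grip_force: 25.0
```

```bash
python3 - <<'E'
from h import *
s,R=tool(); print(s['tcp_pos'],s['contact_force'],s['wrist_torque'])
g=cam("wrist"); G=cv2.cvtColor(g["frame"],cv2.COLOR_BGR2GRAY).astype(int)
for r in (20,60,120,150):
    d=np.gradient(G[r,250:305]); print(r,[(250+int(k),int(d[k])) for k in sorted(np.argsort(-np.abs(d))[:7])])
for b in blobs(hsvmask(g,"green"),40): print(b[0].tolist(),b[1])
go(.4935,-.3666,.17,-93.7)
E
```

```text
[ 0.40818339 -0.36274865  0.17162139] [-0.01430216  0.97247644 -1.151053  ] [-0.01493655  0.17394621  0.02254495]
20 [(259, -19), (260, -16), (263, -19), (264, -23), (284, 19), (285, 41), (286, 25)]
60 [(260, -20), (264, -23), (265, -19), (284, 18), (285, 35), (286, 21), (290, -19)]
120 [(262, -20), (263, -17), (265, -26), (266, -20), (284, 27), (285, 37), (286, 18)]
150 [(263, -22), (264, -23), (265, -21), (284, 27), (285, 37), (286, 19), (291, -20)]
[4, 0, 66, 29, 1655] [38.36616314 12.62477341]
[309, 106, 48, 17, 655] [334.70839695 114.19541985]
t=62.3 q6=0.89 ycur=-93.7 spin=-0.0 alt=180.0 shift=[ 8.54 -0.17  0.16]
```

Request:
drive_tool(claw=[-1,-1,-1,-1,-1], translation=[[0,0,0.15],[0,0,0],[1,0,0],[1.5,0,0],[1.5,0,0]], spin=[0,0,0,0,0])

```text
clock: 62.8
tcp_pos: [0.4497, -0.3655, 0.17]
orientation: [3.14, -0.103, 0.001]
contact_force: [-0.3, -0.0, -1.1]
opening: 0.0115
grip_force: 25.0
```

Request:
drive_tool(claw=[-1,-1,-1,-1,-1], translation=[[1.5,0,0],[1.5,0,0],[1.3,0,0],[0,0,0],[0,0,0]], spin=[0,0,0,0,0])

```text
clock: 63.3
tcp_pos: [0.4911, -0.3679, 0.1696]
orientation: [-3.14, 0.102, 0.001]
contact_force: [-0.0, 0.6, -0.8]
opening: 0.0117
grip_force: 25.0
```

```bash
python3 - <<'E'
from h import *
s,R=tool(); print(s['tcp_pos'],s['contact_force'],s['wrist_torque'])
d=np.array([.998,-.0645,0]); x=np.array([-.0645,-.998,0]); 
for _ in range(5):
    s,R=tool(); g=cam("wrist"); T=np.array(g["tool_from_camera"]); 
    b=[b for b in blobs(hsvmask(g,"green"),60) if b[0][0]>280]
    if not b: print("no green",[q[0].tolist() for q in blobs(hsvmask(g,"green"),20)]); continue
    b=b[0]; ys,xs=np.where(b[2]); tip=(xs.min(),ys[xs==xs.min()].mean())
    for z in (.128,.135): print(T[:2,3].round(4),b[0].tolist(),b[1].round(1),"tool coords of head",(R.T@(plane(g,[b[1]],z)[0]-s['tcp_pos'])).round(4),"tip",tip,(R.T@(plane(g,[tip],z)[0]-s['tcp_pos'])).round(4))
t=cam("top")
for c in ("green","red","yellow"): print(c,[(q[0].tolist(),q[1].round(1)) for q in blobs(hsvmask(t,c),10) if q[0][0]>400])
E
```

```text
[ 0.49111564 -0.36793718  0.16960423] [-0.04531102  0.64708284 -0.75459601] [-0.07389331  0.14960757  0.02289663]
[ 0.0789 -0.0019] [307, 217, 43, 24, 637] [330.7 229.8] tool coords of head [0.0031 0.039  0.0416] tip (np.int64(307), np.float64(231.5)) [0.0018 0.0215 0.0416]
[ 0.0789 -0.0019] [307, 217, 43, 24, 637] [330.7 229.8] tool coords of head [0.0056 0.0376 0.0346] tip (np.int64(307), np.float64(231.5)) [0.0043 0.0207 0.0346]
[ 0.0789 -0.0019] [307, 216, 43, 24, 644] [330.6 229.2] tool coords of head [0.0035 0.0389 0.0416] tip (np.int64(307), np.float64(230.5)) [0.0025 0.0215 0.0416]
[ 0.0789 -0.0019] [307, 216, 43, 24, 644] [330.6 229.2] tool coords of head [0.006  0.0376 0.0346] tip (np.int64(307), np.float64(230.5)) [0.0051 0.0207 0.0346]
[ 0.0789 -0.0019] [307, 216, 43, 24, 644] [330.4 228.8] tool coords of head [0.0038 0.0388 0.0418] tip (np.int64(307), np.float64(230.5)) [0.0025 0.0215 0.0418]
[ 0.0789 -0.0019] [307, 216, 43, 24, 644] [330.4 228.8] tool coords of head [0.0063 0.0374 0.0348] tip (np.int64(307), np.float64(230.5)) [0.005  0.0207 0.0348]
[ 0.0789 -0.0019] [306, 216, 44, 24, 642] [330.3 228.7] tool coords of head [0.0039 0.0387 0.0419] tip (np.int64(306), np.float64(231.0)) [0.0021 0.0208 0.0419]
[ 0.0789 -0.0019] [306, 216, 44, 24, 642] [330.3 228.7] tool coords of head [0.0063 0.0374 0.0349] tip (np.int64(306), np.float64(231.0)) [0.0046 0.02   0.0349]
[ 0.0789 -0.0019] [306, 216, 43, 24, 643] [330.2 228.6] tool coords of head [0.0039 0.0386 0.042 ] tip (np.int64(306), np.float64(230.5)) [0.0024 0.0208 0.042 ]
[ 0.0789 -0.0019] [306, 216, 43, 24, 643] [330.2 228.6] tool coords of head [0.0064 0.0373 0.035 ] tip (np.int64(306), np.float64(230.5)) [0.005 0.02  0.035]
green []
red [([449, 228, 13, 4, 37], array([455.6, 229. ]))]
yellow []
```

```bash
python3 - <<'E'
from h import *
s,R=tool(); g=cam("wrist"); H=cv2.cvtColor(g["frame"],cv2.COLOR_BGR2HSV)
for c in (259,275,291): print(c,[(r,H[r,c].tolist()) for r in range(184,256,3)])
for y,z in ((.023,.086),(.023,.156),(.023,.164),(-.023,.164)):
    p=s['tcp_pos']*[1,1,0]+R@[y,0,0]+[0,0,z]; print(y,z,proj(g,p).round(1))
print(s['tcp_pos'],R[:,2].round(4))
E
```

```text
259 [(184, [18, 94, 188]), (187, [18, 91, 187]), (190, [17, 97, 187]), (193, [19, 117, 150]), (196, [21, 157, 114]), (199, [22, 174, 107]), (202, [22, 172, 107]), (205, [22, 173, 106]), (208, [22, 176, 106]), (211, [22, 176, 106]), (214, [22, 178, 103]), (217, [22, 177, 105]), (220, [24, 185, 139]), (223, [25, 188, 187]), (226, [25, 191, 186]), (229, [23, 186, 137]), (232, [21, 75, 65]), (235, [20, 16, 48]), (238, [10, 17, 44]), (241, [12, 31, 41]), (244, [19, 54, 38]), (247, [13, 62, 37]), (250, [18, 73, 35]), (253, [15, 62, 33])]
275 [(184, [0, 7, 78]), (187, [15, 7, 77]), (190, [0, 7, 78]), (193, [165, 7, 77]), (196, [165, 7, 77]), (199, [0, 3, 76]), (202, [0, 3, 76]), (205, [150, 3, 75]), (208, [165, 7, 75]), (211, [0, 3, 77]), (214, [0, 3, 76]), (217, [22, 163, 103]), (220, [24, 186, 141]), (223, [25, 190, 187]), (226, [25, 191, 186]), (229, [25, 191, 186]), (232, [25, 189, 169]), (235, [18, 92, 36]), (238, [16, 90, 37]), (241, [14, 80, 35]), (244, [19, 85, 33]), (247, [18, 93, 33]), (250, [20, 74, 31]), (253, [18, 77, 33])]
291 [(184, [16, 101, 184]), (187, [17, 97, 186]), (190, [17, 98, 187]), (193, [19, 133, 130]), (196, [22, 165, 110]), (199, [22, 176, 106]), (202, [22, 174, 107]), (205, [22, 178, 106]), (208, [22, 177, 105]), (211, [22, 178, 106]), (214, [22, 178, 106]), (217, [22, 179, 104]), (220, [24, 186, 141]), (223, [25, 191, 186]), (226, [25, 191, 186]), (229, [25, 191, 174]), (232, [22, 129, 79]), (235, [15, 38, 40]), (238, [15, 40, 38]), (241, [23, 58, 35]), (244, [15, 58, 35]), (247, [20, 68, 34]), (250, [21, 73, 35]), (253, [18, 80, 32])]
0.023 0.086 [[277.7 191.1]]
0.023 0.156 [[278.5 214.9]]
0.023 0.164 [[278.6 218.7]]
-0.023 0.164 [[278.4 286. ]]
[ 0.49043715 -0.36816025  0.17009206] [ 0.  0. -1.]
```

```bash
python3 - <<'E'
from h import *
s,R=tool(); g=cam("wrist"); G=g["frame"].max(2)
for r in range(176,216,2): print(r,G[r,296:346:2].tolist())
E
```

```text
176 [187, 188, 186, 187, 187, 188, 188, 187, 187, 188, 187, 187, 188, 187, 188, 187, 187, 188, 187, 184, 183, 182, 182, 182, 181]
178 [188, 187, 187, 187, 188, 188, 187, 188, 187, 187, 186, 186, 186, 187, 188, 188, 188, 188, 186, 180, 179, 180, 182, 181, 182]
180 [187, 188, 187, 188, 188, 188, 187, 187, 172, 122, 113, 99, 125, 170, 186, 187, 188, 188, 187, 184, 184, 186, 186, 187, 187]
182 [188, 187, 187, 186, 187, 187, 180, 113, 75, 76, 76, 79, 77, 78, 102, 176, 188, 187, 188, 187, 187, 188, 187, 188, 189]
184 [185, 186, 186, 187, 186, 180, 96, 76, 77, 78, 76, 77, 78, 77, 78, 103, 177, 188, 188, 187, 188, 188, 188, 187, 188]
186 [188, 188, 187, 187, 185, 101, 77, 78, 78, 79, 79, 78, 79, 79, 79, 79, 115, 184, 188, 188, 188, 188, 188, 188, 188]
188 [187, 187, 187, 187, 166, 77, 80, 79, 78, 78, 78, 77, 78, 78, 79, 78, 84, 153, 187, 188, 188, 188, 188, 188, 187]
190 [187, 187, 187, 186, 136, 76, 77, 77, 77, 76, 71, 68, 76, 76, 78, 78, 78, 129, 188, 188, 188, 188, 188, 189, 188]
192 [187, 187, 188, 182, 109, 79, 78, 78, 80, 70, 51, 52, 58, 78, 80, 80, 80, 117, 186, 188, 188, 188, 188, 18
[... 646 characters left out ...]
4, 59, 60, 73, 52, 50, 51, 52, 87, 182, 188, 188, 188, 188, 188, 187, 188]
206 [184, 187, 187, 187, 188, 188, 185, 136, 123, 105, 100, 131, 109, 51, 50, 53, 56, 137, 186, 186, 188, 188, 187, 187, 187]
208 [179, 186, 187, 186, 186, 186, 172, 124, 123, 128, 156, 186, 183, 83, 49, 51, 52, 71, 171, 183, 183, 184, 184, 185, 185]
210 [157, 184, 183, 183, 183, 168, 124, 120, 120, 144, 184, 185, 185, 158, 51, 50, 50, 51, 99, 184, 187, 187, 188, 188, 188]
212 [139, 186, 187, 187, 186, 162, 123, 122, 122, 128, 183, 187, 187, 183, 84, 49, 50, 53, 56, 137, 187, 187, 188, 188, 188]
214 [124, 180, 175, 175, 174, 130, 125, 124, 124, 127, 184, 187, 187, 186, 159, 51, 49, 50, 50, 71, 174, 186, 187, 187, 188]
```

```bash
python3 - <<'E'
from h import *
s,R=tool(); g=cam("wrist")
f=lambda px,z:(R.T@(plane(g,[px],z)[0]-s['tcp_pos'])).round(4)
for z in (0,.005): print("foot",f((317.6,192.6),z))
print("crown top front",f((275,220),.164)[0]-.023,"crown bottom",f((275,216.3),.156)[0]-.023,"plate bottom",f((259,193.7),.086)[0]-.023)
b=[b for b in blobs(hsvmask(g,"green"),60) if b[0][0]>280][0]
for z in(.12,.125,.13,.135): print(z,f(b[1],z))
E
```

```text
foot [0.0023 0.0465 0.1701]
foot [0.0035 0.0458 0.1651]
crown top front -0.0007999999999999986 crown bottom -0.000899999999999998 plate bottom -0.0022000000000000006
0.12 [0.0009 0.04   0.0501]
0.125 [0.0026 0.039  0.0451]
0.13 [0.0044 0.0381 0.0401]
0.135 [0.0062 0.0371 0.0351]
```

Request:
drive_tool(claw=[-1,-1,-1,-1,-1], translation=[[0.2,0,0],[0.2,0,0],[0,0,0.1],[0,0,0],[0,0,0]], spin=[0,0,0,0,0])

```text
clock: 64.25
tcp_pos: [0.4955, -0.3685, 0.1695]
orientation: [3.139, -0.102, 0.003]
contact_force: [0.6, 0.8, 2.0]
opening: 0.0119
grip_force: 25.0
```

```bash
python3 - <<'E'
from h import *
s,R=tool(); g=cam("wrist"); print(s['tcp_pos'],s['contact_force'])
f=lambda px,z:(R.T@(plane(g,[px],z)[0]-s['tcp_pos'])).round(4)
V=g["frame"].max(2); H=cv2.cvtColor(g["frame"],cv2.COLOR_BGR2HSV)
D=np.where(V[:,306:326].min(1)<95)[0]; D=D[(D>165)&(D<200)]; print("disc rows",D.min(),[ (r,int(V[r,312]),int(V[r,322])) for r in range(176,212,2)])
Y=[r for r in range(185,240) if H[r,259,1]>150 and 20<=H[r,259,0]<=27]; T=[r for r in range(205,240) if H[r,275,2]>165 and H[r,275,1]>150]; print("plate bottom row",Y[0],"crown top from",T[0])
b=[b for b in blobs(hsvmask(g,"green"),60) if b[0][0]>280][0]; print("head",b[1],f(b[1],.1285),"foot est from disc top row: see above; tag",f((275,T[0]-1.5),.164)[0]-.023)
E
```

```text
[ 0.49548255 -0.36854259  0.16954909] [0.56053816 0.81435481 2.03797113]
disc rows 185 [(176, 186, 187), (178, 188, 188), (180, 188, 188), (182, 188, 188), (184, 184, 182), (186, 85, 93), (188, 77, 78), (190, 78, 78), (192, 78, 79), (194, 78, 78), (196, 78, 79), (198, 78, 77), (200, 76, 60), (202, 71, 54), (204, 61, 53), (206, 59, 51), (208, 60, 50), (210, 109, 50)]
plate bottom row 195 crown top from 221
head [329.62518968 235.63732929] [-0.0013  0.0383  0.0411] foot est from disc top row: see above; tag -0.0002999999999999982
```

Request:
drive_tool(claw=[-1,-1,-1,-1,-0.8], translation=[[-0.1,0,0],[0,0,0],[0,0,0],[0,0,0],[0,0,0]], spin=[0,0,0,0,0])

```text
clock: 64.8
tcp_pos: [0.4946, -0.3686, 0.1695]
orientation: [3.139, -0.103, 0.003]
contact_force: [3.0, -0.5, 5.2]
opening: 0.0119
grip_force: 25.0
```

Request:
drive_tool(claw=[-0.5,-0.3,-0.3,-0.3,-0.3], translation=[[0,0,0],[0,0,0],[0,0,-1],[0,0,-3],[0,0,-4]], spin=[0,0,0,0,0])

```text
clock: 65.3
tcp_pos: [0.4925, -0.3675, 0.2479]
orientation: [-3.137, 0.103, 0.008]
contact_force: [0.3, -0.9, -0.4]
opening: 0.0323
grip_force: 0.0
```

Request:
drive_tool(claw=[-0.3,-0.3,-0.3,-0.3,0], translation=[[-2,0,-4],[-4,0,0],[-4,0,0],[-4,-3,0],[-2,-3,0]], spin=[0,0,0,0,0])

```text
clock: 65.8
tcp_pos: [0.3349, -0.297, 0.2891]
orientation: [-3.139, 0.107, 0.003]
contact_force: [0.6, -0.1, 0.3]
opening: 0.0373
grip_force: 0.0
```

```bash
cat > chk.py <<'E'
from h import *
s,R=tool(); print(s['clock'],s['tcp_pos'])
for n in ("top","wrist","scene"):
    g=cam(n)
    for c in ("green","red","yellow"):
        for q in blobs(hsvmask(g,c),10):
            if n=="top" and q[0][0]>400 or n=="wrist" and c!="red" or n=="scene" and q[1][0]<220 and q[1][1]>200:
                print(n,c,q[0].tolist(),q[1].round(1),"z.13",plane(g,[q[1]],.13)[0].round(4),"z.164",plane(g,[q[1]],.164)[0].round(4))
E
python3 chk.py
```

```text
65.8 [ 0.33491579 -0.29698061  0.2890835 ]
top green [451, 262, 12, 5, 51] [456.8 264.3] z.13 [ 0.4917 -0.4099  0.13  ] z.164 [ 0.4911 -0.3986  0.164 ]
top red [449, 228, 13, 4, 37] [455.6 229. ] z.13 [ 0.5754 -0.4119  0.13  ] z.164 [ 0.5726 -0.4005  0.164 ]
wrist green [367, 22, 35, 20, 423] [385.9  30.7] z.13 [ 0.4889 -0.4063  0.13  ] z.164 [ 0.481  -0.3949  0.164 ]
wrist yellow [334, 0, 34, 48, 745] [345.9  29.4] z.13 [ 0.4927 -0.368   0.13  ] z.164 [ 0.4843 -0.3606  0.164 ]
scene green [118, 283, 15, 18, 101] [124.1 291.3] z.13 [ 0.4938 -0.412   0.13  ] z.164 [ 0.5218 -0.4307  0.164 ]
scene red [149, 302, 14, 10, 35] [155.1 306.6] z.13 [ 0.5722 -0.4103  0.13  ] z.164 [ 0.596  -0.4291  0.164 ]
scene yellow [124, 262, 32, 38, 540] [139.4 279.3] z.13 [ 0.4967 -0.373   0.13  ] z.164 [ 0.5246 -0.3938  0.164 ]
```

```bash
python3 - <<'E'
from h import *
t=cam("top"); H=cv2.cvtColor(t["frame"],cv2.COLOR_BGR2HSV)
m=((H[:,:,0]>=20)&(H[:,:,0]<=34)&(H[:,:,1]>140)&(H[:,:,2]>40)).astype(np.uint8)*255
for b in blobs(m,8):
    if 400<b[1][0]<480 and 230<b[1][1]<300: print(b[0].tolist(),b[1])
for r in range(248,284): print(r,H[r,432:470:2,0].tolist(),H[r,432:470:4,1].tolist())
print(proj(t,[[.4935+.023,-.366,.164],[.4935-.023,-.366,.164]]))
E
```

```text
[429, 253, 21, 20, 212] [438.78301887 263.21698113]
248 [21, 23, 22, 22, 30, 100, 30, 23, 22, 22, 23, 24, 24, 24, 24, 24, 24, 24, 24] [84, 84, 28, 27, 80, 82, 80, 78, 78, 76]
249 [23, 22, 22, 23, 36, 100, 20, 24, 23, 24, 24, 24, 24, 24, 24, 24, 23, 25, 23] [82, 80, 33, 27, 80, 79, 80, 80, 82, 80]
250 [22, 23, 23, 22, 20, 90, 30, 24, 24, 23, 24, 24, 24, 23, 23, 23, 23, 23, 23] [81, 80, 20, 27, 80, 79, 80, 78, 80, 78]
251 [24, 24, 24, 24, 45, 100, 30, 24, 24, 24, 24, 24, 24, 24, 24, 24, 24, 24, 24] [78, 79, 26, 23, 79, 78, 79, 78, 76, 76]
252 [24, 26, 24, 27, 32, 33, 30, 25, 26, 25, 26, 25, 25, 25, 24, 24, 24, 24, 25] [77, 83, 94, 40, 75, 73, 75, 76, 75, 80]
253 [22, 24, 23, 30, 31, 31, 31, 30, 30, 28, 25, 25, 24, 24, 24, 24, 24, 24, 24] [101, 112, 149, 144, 129, 76, 76, 77, 78, 77]
254 [22, 25, 24, 31, 31, 31, 31, 31, 31, 26, 24, 24, 25, 24, 24, 24, 24, 24, 22] [148, 213, 155, 152, 152, 78, 78, 79, 79, 81]
255 [22, 24, 22, 31, 31, 29, 28, 31, 31, 26, 24, 24, 24, 24, 24, 23, 24, 23, 19] [198, 184, 153, 157, 149, 80, 80, 78, 78, 90]
256 [21, 24, 23, 31, 31, 29, 26, 31, 31, 24, 24, 24, 2
[... 2797 characters left out ...]
, 16, 52, 71, 71, 71, 69, 67, 67]
279 [28, 27, 28, 27, 60, 105, 30, 29, 30, 30, 31, 31, 31, 31, 30, 31, 30, 32, 31] [71, 70, 13, 52, 67, 67, 67, 67, 67, 66]
280 [32, 32, 32, 31, 60, 90, 36, 32, 32, 33, 33, 33, 33, 33, 32, 32, 31, 33, 32] [66, 65, 7, 51, 66, 68, 65, 64, 64, 65]
281 [35, 32, 33, 33, 90, 98, 36, 33, 33, 34, 32, 33, 34, 32, 32, 33, 33, 32, 32] [65, 66, 21, 47, 63, 62, 63, 62, 65, 62]
282 [32, 33, 32, 32, 90, 90, 32, 31, 32, 33, 33, 34, 32, 33, 33, 33, 32, 32, 33] [66, 66, 7, 48, 62, 65, 64, 65, 62, 64]
283 [27, 27, 27, 27, 0, 105, 28, 25, 32, 32, 33, 32, 32, 32, 31, 31, 31, 31, 31] [72, 71, 8, 53, 68, 67, 66, 67, 67, 68]
[[442.06774256 253.51560917]
 [443.14917475 273.57318184]]
```

The tag centre is at x≈.4948 on the rail and the pointer mark crosses at ≈.4945, which is aligned. One last check of the packs, then I hand in.

```bash
python3 - <<'E'
from h import *
t=cam("top"); ok=True
for p,c in (((.6477,.1215),"red"),((.6338,.0245),"red"),((.6199,-.0725),"red"),((.6061,-.1695),"green")):
    r=fitbox(t,*p,-8,STAND,c,zb=.008); e=np.hypot(r[0]-p[0],r[1]-p[1]); ok&=e<.005; print(np.round(r,3),round(e,4))
if ok: print(job.sign_off())
E
```

```text
[ 0.648  0.122 -0.723  0.264] 0.0008
[  0.634   0.025 -10.604   0.275] 0.0004
[ 0.618 -0.074 -0.881  0.263] 0.0023
[ 0.606 -0.172 -1.191  0.294] 0.0028
the job is handed in; nothing more can be done
None
```

I handed the job in at about 66 s of the 210 s allowed. The green pack is cap up and the three red packs contacts up in their pockets. The tag hangs on the rail within about 1 mm of the green pointer by my camera measurements. The handover gave no verdict.

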